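# Heft the cases, weigh the weight

### The arm

A 6-joint arm with a two-finger parallel gripper is mounted at the origin on a cart in front of the work surface, level with it; the furniture and walls round the work are solid. World frame = base frame: x ahead of the robot, y to its left, z up, the work surface at z = 0. Lengths are in m, angles in rad, forces in N, time in s.
With the tool pointing down it reaches from about 0.375 to 0.9 m from the base axis. Payload 3.1 kg.
Tool frame: the origin (TCP) lies at the very end of the fingers, on their centre line; the grasp point (between the pads) lies 19 mm behind it; y points along the fingers, x is the direction in which the jaws open and shut, and the axes are right-handed (so a half turn about y gives the same grasp; the last joint's range is limited). The gripper opens to 87 mm and grips with 3 to 60 N. Pads are 19 mm wide; open, the fingers measure 117 mm over their backs; the gripper's body (75 mm by 190 mm) begins 51 mm behind the grasp point.
Start: joints at [1.135, 0.527, 1.433, -0, 1.181, -0.178], TCP at [0.159, 0.604, 0.223] pointing down, gripper open.
Joint ranges: [-3.08, 3.08], [-0.75, 2.2], [0.22, 2.44], [-1.43, 4.57], [0, 2.65], [-2.85, 2.85]. Speed limits (rad/s): [2.79, 2.79, 3.14, 3.14, 3.14, 3.14].

### API

Orientations are given as a unit quaternion [x, y, z, w].
In Python, from rig import robot gives the robot as it stands.
- The arm moves only by the shell command python3 -m creep 'ROWS' [FORCE]. ROWS is JSON, a list of rows, each a list of 3 entries, a list of its own where there are three numbers: the shift along the tool's x, y, z in mm, then the turn about the tool's y in rad, then the opening, from 0 (shut) to 1 (fully open). A call has 1 to 8 rows; each row shifts and turns the commanded pose from where the row before left it, along the tool's axes as they then stand; what a row does not reach is not made up. A row lasts 1/10 s, in which the tool goes at most 50 mm and 8.59 degrees, less where a joint would pass 70% of its speed; a pose out of reach is approached as far as the arm can. A call with a gripper value outside its range is refused whole. The fingers move at their own pace and stop on an object; FORCE is the grip in N (left out, the last holds). Time passes only in rows, so rows that do not move let the fingers close. It gives the time, the measured TCP pose, the force and the opening at its end, in the units of the state.
- robot.get_obs(): the state, without advancing time (a new reading comes with each control period).
- robot.camera(name): name is "scene" or "top" or "wrist"; returns a dict with "pixels" (400x640x3 uint8, red, green, blue), "fx", "fy", "cx", "cy" (pixels), "position" and "rotation" of the camera in the world. Camera axes: x right, y up, looking along -z (the intrinsics and any distortion apply to the point x, -y, -z); pixel columns grow to the right and rows downward; lengths in m; the calibration is good to about 2 mm. A picture is of the moment at which its call begins. There is no depth.
- robot.hand_in(): hands the job in, once; it reports no verdict.
The state is a dict: "time": time; "q": joint angles; "joint_velocities": joint speeds; "joint_torque": joint torques, N m; "position": TCP position; "tool_rot": TCP orientation; "ft_force": force on the tool from outside, world axes, zero at the start; "moment": the same for the moment, N m; "grip_width": finger opening in m.
Only numpy, scipy, OpenCV 4.12 (cv2) and the standard library are available. Lean on these libraries where they do the work, as an engineer would, in place of code of your own. Each camera call takes 0.05 s, during which the arm holds its last target.

### The job

One of the three identical cases holds the steel calibration weight, the other two hold only hollow dummies that look the same. Lift the closed cases to feel which is the heavy one, setting each back upright on the worktop, then open that case, take the weight out and gently rest it on the balance pan under the hood, without driving the pan to its stop. Never have two cases open at once, leave the other two shut, keep all cases upright and do not disturb the cup, the small bottle or the timer.

Things in the scene. Friction and masses are not known exactly. Their poses are not given: they have to be found in the camera images.
- case_1_mid (a point): One of three identical grey plastic cases; names do not tell which is heavy. Loose box 90 mm long (its x), 60 wide (its y), 26 high; on it a shut lid 33 deep, 56 wide, so 59 mm high in all. Lift it by the box's 60 mm width at mid-length, below the lid. Case with lid about 0.18 kg. Point: box centre, 13 mm above its underside; z up, -x front (tab side), +x hinge.
- case_1_floor (a point): Centre of case_1's inner floor, 4 mm above its underside; the hidden weight or dummy stands here: foot 44 mm across, 18 high, then an upright round stem 19 mm across, 30 high (stem's top 52 mm above the worktop; box walls end at 26, 4 thick). The steel weight is about 0.29 kg; each dummy, hollow, same shape and look, about 0.02 kg.
- case_1_tab (a point): Centre of the pull tab on the front of case_1's lid: a black bar 18 mm long along the case's y, 12 mm thick, 24 mm clear of the lid's front on a narrower neck; 37 mm above the worktop when shut. Pinch its 18 mm length from above; it pivots in the fingers as the lid swings. It lies 114 mm ahead of and 11 mm above the hinge line.
- case_1_lid (a joint): Lid hinge, rad: 0 shut, 1.9 fully open. The hinge line runs along the case's y, 45 mm behind (+x) the case's centre and 26 mm above its underside. No latch; beyond about 1.3 the lid falls open by itself and stays, before that it falls shut.
- case_2_mid (a point): Case 2, identical to case_1. Loose box 90 mm long (its x), 60 wide (its y), 26 high; on it a shut lid 33 deep, 56 wide, so 59 mm high in all. Lift it by the box's 60 mm width at mid-length, below the lid. Case with lid about 0.18 kg. Point: box centre, 13 mm above its underside; z up, -x front (tab side), +x hinge.
- case_2_floor (a point): Centre of case_2's inner floor, 4 mm above its underside; the hidden weight or dummy stands here: foot 44 mm across, 18 high, then an upright round stem 19 mm across, 30 high (stem's top 52 mm above the worktop; box walls end at 26, 4 thick). The steel weight is about 0.29 kg; each dummy, hollow, same shape and look, about 0.02 kg.
- case_2_tab (a point): Centre of the pull tab on the front of case_2's lid: a black bar 18 mm long along the case's y, 12 mm thick, 24 mm clear of the lid's front on a narrower neck; 37 mm above the worktop when shut. Pinch its 18 mm length from above; it pivots in the fingers as the lid swings. It lies 114 mm ahead of and 11 mm above the hinge line.
- case_2_lid (a joint): Lid hinge, rad: 0 shut, 1.9 fully open. The hinge line runs along the case's y, 45 mm behind (+x) the case's centre and 26 mm above its underside. No latch; beyond about 1.3 the lid falls open by itself and stays, before that it falls shut.
- case_3_mid (a point): Case 3, identical to case_1. Loose box 90 mm long (its x), 60 wide (its y), 26 high; on it a shut lid 33 deep, 56 wide, so 59 mm high in all. Lift it by the box's 60 mm width at mid-length, below the lid. Case with lid about 0.18 kg. Point: box centre, 13 mm above its underside; z up, -x front (tab side), +x hinge.
- case_3_floor (a point): Centre of case_3's inner floor, 4 mm above its underside; the hidden weight or dummy stands here: foot 44 mm across, 18 high, then an upright round stem 19 mm across, 30 high (stem's top 52 mm above the worktop; box walls end at 26, 4 thick). The steel weight is about 0.29 kg; each dummy, hollow, same shape and look, about 0.02 kg.
- case_3_tab (a point): Centre of the pull tab on the front of case_3's lid: a black bar 18 mm long along the case's y, 12 mm thick, 24 mm clear of the lid's front on a narrower neck; 37 mm above the worktop when shut. Pinch its 18 mm length from above; it pivots in the fingers as the lid swings. It lies 114 mm ahead of and 11 mm above the hinge line.
- case_3_lid (a joint): Lid hinge, rad: 0 shut, 1.9 fully open. The hinge line runs along the case's y, 45 mm behind (+x) the case's centre and 26 mm above its underside. No latch; beyond about 1.3 the lid falls open by itself and stays, before that it falls shut.
- balance: White bench balance, fixed; 180 mm deep (x), 146 wide (y), base 38 high. Origin: centre of underside; -x is its open front. A rear column bears a level hood 144 wide, underside 215 mm up, reaching to 25 mm ahead (-x) of the origin, 5 mm past the pan's middle; side cheeks only from 30 mm behind the origin back. A hand straight down meets the hood: come from the front leaning 30 to 45 degrees.
- pan_top (a point): Centre of the top face of the balance's round steel pan, 70 mm across, 58 mm above the worktop when empty, 20 mm ahead (-x) of the balance's origin; axes as the balance.
- pan (a joint): How far the pan is pressed down, m: 0 empty, 0.012 at its overload stop. Spring 500 N/m, damped: the steel weight sinks it about 5.7 mm, a dummy about 0.4 mm.
- cup_mid (a point): Bystander: specimen cup with a wide screw lid, 64 mm across, 66 mm high; point at mid-height (33 mm).
- small_bottle_mid (a point): Bystander: small white reagent bottle, 42 mm across, 70 mm high; point at mid-height (35 mm).
- bench_timer_mid (a point): Bystander: flat white bench timer 66 x 66 mm, 19 mm high; point at mid-height.
Not all that is in view belongs to the job. Leave any orange or yellow look-alike of the part that bears case_2_mid alone. Leave any yellow look-alike of the part that bears case_3_mid alone.

How it is judged:
On the way, in this order (a step that is already met when the one before it is completed fails the run):
1. with all lids shut, a case is lifted at least 20 mm clear of the worktop (value of joint each of case_1_lid, case_2_lid, case_3_lid below 0.1 rad and height (world z) of any of case_1_mid, case_2_mid, case_3_mid above 0.033 m), for 0.2 s.
2. one case's lid is opened wide (past 1.2 rad) (value of joint any of case_1_lid, case_2_lid, case_3_lid above 1.2 rad), for 0.2 s.
At the end, for the whole second after the job is handed in: The pan is at rest, pressed down 3.8 to 9.5 mm (the steel weight alone on it); at least two cases have their lids shut (under 0.1 rad); all three cases stand upright (within 0.1 rad) on the worktop (value of joint pan between 0.0038 and 0.0095 m and velocity of joint pan between -0.01 and 0.01 m/s and (value of joint each of case_2_lid, case_3_lid below 0.1 rad or value of joint each of case_1_lid, case_3_lid below 0.1 rad or value of joint each of case_1_lid, case_2_lid below 0.1 rad) and height (world z) of each of case_1_mid, case_2_mid, case_3_mid below 0.02 m and angle between each of case_1_mid, case_2_mid, case_3_mid's own z axis and vertical below 0.1 rad); the robot touches nothing.
It fails at once if the pan is driven to its overload stop (beyond 11 mm) (value of joint pan above 0.011 m).
It fails at once if two cases are open at once (both lids beyond 0.25 rad) (value of joint each of case_1_lid, case_2_lid above 0.25 rad or value of joint each of case_1_lid, case_3_lid above 0.25 rad or value of joint each of case_2_lid, case_3_lid above 0.25 rad).
It fails at once if a case is tipped by more than 0.6 rad (angle between any of case_1_mid, case_2_mid, case_3_mid's own z axis and vertical above 0.6 rad).
It fails at once if the cup, the small bottle or the timer is moved by more than 25 mm (distance of any of cup_mid, small_bottle_mid, bench_timer_mid from where it was at the start of the episode above 0.025 m).
It also fails if it takes over 70 s, if anything falls off the work surface, if the arm or the gripper's body presses on something with over 40 N, if the wrist force passes 120 N, or if a joint passes its speed limit or range.

## Working session

There is one attempt and no reset: what is moved stays moved. The work goes in short steps, Python scripts to look and compute and a shell command to move; the robot and the scene stay as the last step left them, time stands still between calls to the robot, and variables do not carry over. Pictures are saved under pics/ and viewed, and the job is handed in when it is done.

```bash
ls; mkdir -p pics
python3 - <<'E'
from rig import robot
import cv2
o=robot.get_obs(); print(o)
for n in ["scene","top","wrist"]:
    c=robot.camera(n); cv2.imwrite(f"pics/{n}0.png",c["pixels"][:,:,::-1]); print(n,c["fx"],c["fy"],c["cx"],c["cy"],c["position"],c["rotation"],[k for k in c if k not in("pixels",)])
E
```

```text
pics
{'time': 0.0, 'q': array([ 1.13551177e+00,  5.28485595e-01,  1.43387820e+00, -1.63373847e-05,
        1.18140590e+00, -1.78480968e-01]), 'joint_velocities': array([ 0.00011866, -0.00012782,  0.00045421,  0.0010368 ,  0.00043835,
        0.00042781]), 'joint_torque': array([ 7.93291038e-04, -4.40044284e+01, -1.76590240e+01,  6.32014289e-02,
        5.82166028e-02, -1.61484295e-04]), 'position': array([0.1583977 , 0.60384531, 0.22156737]), 'tool_rot': array([ 0.56026602,  0.43117998, -0.43254155, -0.5595477 ]), 'ft_force': array([-0.64467063, -0.48027639, -0.04347184]), 'moment': array([-0.01159838, -0.01107464, -0.0110584 ]), 'grip_width': 0.08684056636146818}
scene 383.8968123897431 383.8968123897431 315.3338435489815 198.47919962501518 [-0.14317757 -0.60132357  0.67829778] [ 0.43671594 -0.18300004 -0.36079119  0.80350476] ['fx', 'fy', 'cx', 'cy', 'position', 'rotation']
top 368.6688328188893 368.6688328188893 313.54253906324226 199.50328565307714 [0.47477142 0.00890444 1.07474825] [ 0.02170511 -0.01347078 -0.70328803  0.71044589] ['fx', 'fy', 'cx', 'cy', 'position', 'rotation']
wrist 318.24677012289766 318.24677012289766 322.2545300614988 199.32512997396702 [0.09155286 0.62331137 0.38286679] [-0.10169965 -0.07671026  0.60540922  0.78565412] ['fx', 'fy', 'cx', 'cy', 'position', 'rotation']
```

View pics/scene0.png

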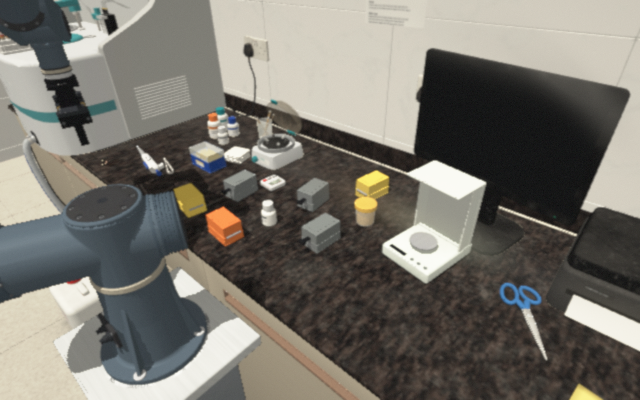

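View pics/top0.png

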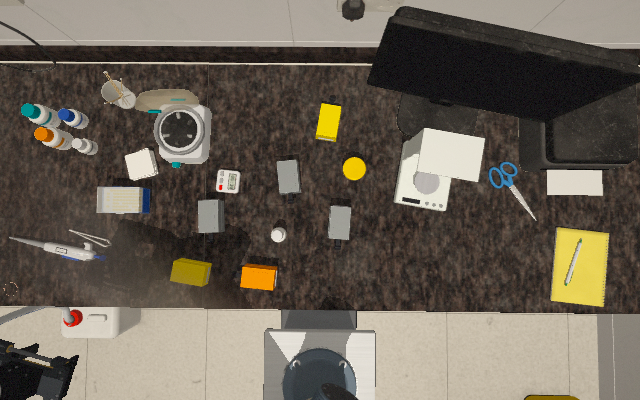

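View pics/wrist0.png

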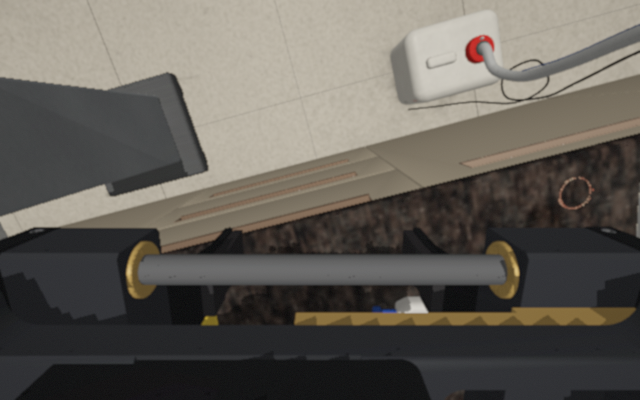

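Seen: three grey cases in the top view at (289,177), (210,216) and (340,222). The look-alikes are orange (259,277) and yellow (191,272) and (329,122), and are to be left alone. I choose the three grey ones and check them in a crop.

Run:
```python
import cv2
a=cv2.imread("pics/top0.png")
cv2.imwrite("pics/crop_t.png",cv2.resize(a[145:265,180:370],None,fx=4.2,fy=4.2,interpolation=cv2.INTER_CUBIC))
b=cv2.imread("pics/scene0.png")
cv2.imwrite("pics/crop_s.png",cv2.resize(b[160:280,210:400],None,fx=4.2,fy=4.2,interpolation=cv2.INTER_CUBIC))
```

```text
(no output)
```

View pics/crop_t.png

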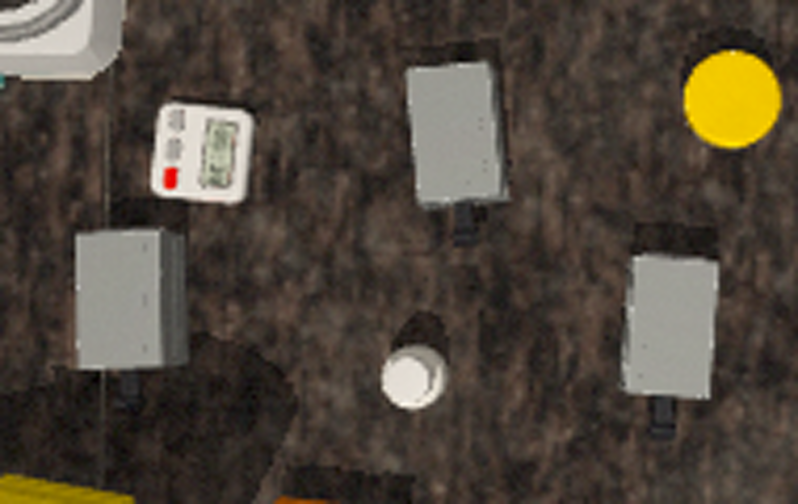

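View pics/crop_s.png

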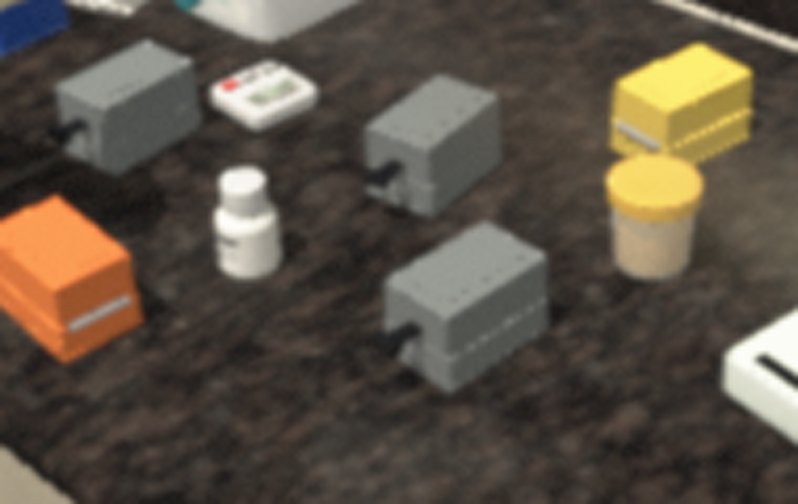

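The crop shows all three grey cases with black tabs facing the robot: A left (210,216), B middle (289,177), C right (340,222). The orange and yellow boxes have no tab. Next I measure them.

```bash
cat > h.py <<'E'
import numpy as np,cv2
from scipy.spatial.transform import Rotation as R
from rig import robot
def cam(n,save=None):
    c=robot.camera(n)
    if save: cv2.imwrite(f"pics/{save}.png",c["pixels"][:,:,::-1])
    return c
def ray(c,u,v):
    d=np.array([(u-c["cx"])/c["fx"],-(v-c["cy"])/c["fy"],-1.]); return R.from_quat(c["rotation"]).apply(d)
def cast(c,u,v,z):
    d=ray(c,u,v);p=np.array(c["position"]);return p+d*(z-p[2])/d[2]
def proj(c,P):
    q=R.from_quat(c["rotation"]).inv().apply(np.array(P)-c["position"]); return c["cx"]-c["fx"]*q[...,0]/q[...,2], c["cy"]+c["fy"]*q[...,1]/q[...,2]
E
python3 - <<'E'
from h import *
c=cam("top"); im=c["pixels"]; g=im.astype(int)
for n,(u,v) in dict(A=(207,215),B=(288,176),C=(340,221)).items():
    sub=g[v-30:v+30,u-30:u+30]; mn=sub.mean(2); sat=sub.max(2)-sub.min(2)
    ref=mn[30,30]; m=((abs(mn-ref)<22)&(sat<25)).astype(np.uint8)
    k,l=cv2.connectedComponents(m,connectivity=4)
    mm=cv2.morphologyEx((l==l[30,30]).astype(np.uint8),cv2.MORPH_OPEN,np.ones((5,5)))
    ct=max(cv2.findContours(mm,0,1)[0],key=cv2.contourArea)
    r=cv2.minAreaRect(ct); box=cv2.boxPoints(r)+[u-30,v-30]
    W=np.array([cast(c,*p,0.059)[:2] for p in box])
    s=[np.linalg.norm(W[i]-W[i-1]) for i in range(4)]
    i=int(np.argmax(s[:2])); e=W[i]-W[i-1]; e=e if e[0]>0 else -e
    print(n,ref,"ctr",W.mean(0).round(4),"sides",np.round(s[:2],4),"yaw",round(float(np.degrees(np.arctan2(e[1],e[0]))),1), box.mean(0).round(1))
# scene check
s=cam("scene")
for u,v in [(425,183)]: print("pan", cast(c,u,v,0.058), "scene", cast(s,424,241,0.058))
for u,v,z in [(354,168,.066),(278,235,.07),(228,181,.019)]: print(cast(c,u,v,z).round(3))
b=c["pixels"][110:230,370:500]; cv2.imwrite("pics/bal.png",cv2.resize(b[:,:,::-1],None,fx=5,fy=5,interpolation=cv2.INTER_CUBIC))
b=s["pixels"][150:290,370:500]; cv2.imwrite("pics/bal_s.png",cv2.resize(b[:,:,::-1],None,fx=4.2,fy=4.2,interpolation=cv2.INTER_CUBIC))
E
```

```text
A 154.0 ctr [0.4769 0.3134] sides [0.0883 0.0528] yaw 1.5 [207.5 216. ]
B 153.0 ctr [0.5897 0.0938] sides [0.0881 0.0542] yaw 6.6 [287.5 176. ]
C 156.66666666666666 ctr [ 0.463  -0.0508] sides [0.0534 0.0884] yaw -3.9 [339.4 222.4]
pan [ 0.57393789 -0.28593364  0.058     ] scene [ 0.5756283  -0.29521062  0.058     ]
[ 0.613 -0.089  0.066]
[0.427 0.116 0.07 ]
[0.578 0.269 0.019]
```

View pics/bal.png

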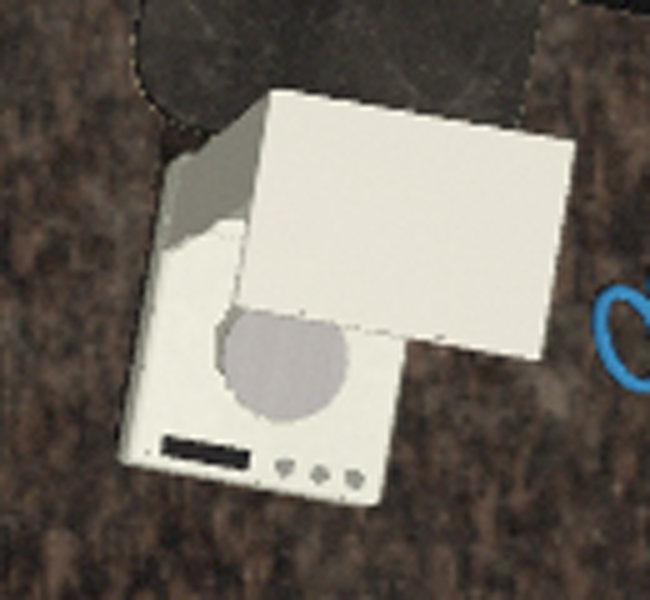

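View pics/bal_s.png

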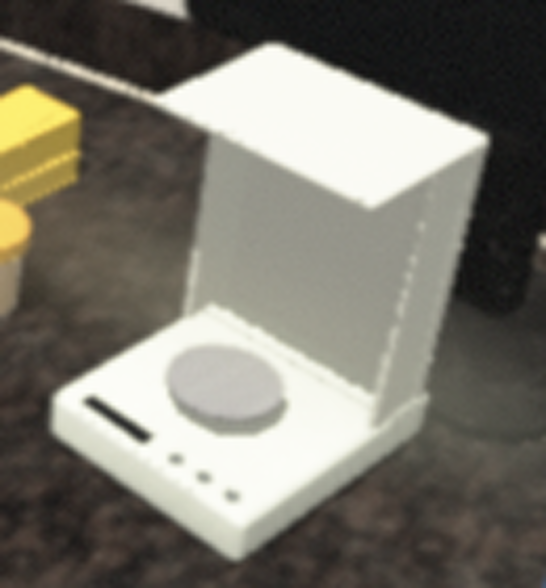

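```bash
cat >> h.py <<'E'
def go(target,yawdeg=None):
    """print turn about tool y (rad) and the shift mm in tool axes after the turn; yawdeg = world angle of tool x"""
    o=robot.get_obs(); r=R.from_quat(o["tool_rot"]); x=r.apply([1,0,0]); a=np.degrees(np.arctan2(x[1],x[0]))
    t=0
    if yawdeg is not None:
        t=-np.radians(yawdeg-a); r=r*R.from_rotvec([0,t,0])
    d=r.inv().apply(np.array(target)-o["position"])*1000
    print("t",round(o["time"],2),"pos",o["position"].round(4),"yaw",round(a,2),"turn",round(t,4),"shift",d.round(1),"F",o["ft_force"].round(2),"w",round(o["grip_width"],4),"tiltY",r.apply([0,1,0]).round(3))
E
python3 - <<'E'
from h import *
t=cam("top");s=cam("scene")
for n,c,y in [("A",(.4769,.3134),1.5),("B",(.5897,.0938),6.6),("C",(.463,-.0508),-3.9)]:
    ry=np.radians(y); ex=np.array([np.cos(ry),np.sin(ry)]);ey=np.array([-ex[1],ex[0]])
    img=s["pixels"]
    P=[np.r_[np.array(c)+a*.045*ex+b*.028*ey,.059] for a,b in [(-1,-1),(-1,1),(1,1),(1,-1)]]
    for p in P:
        u,v=proj(s,p); cv2.circle(img,(int(round(u)),int(round(v))),1,(255,0,0),-1)
print("pan top",cast(t,427.1,181.8,.058).round(4),"scene",cast(s,423.3,240.2,.058).round(4))
a=cast(t,370+122/5,110+461/5,.038);b=cast(t,370+380/5,110+505/5,.038);print("front",a.round(4),b.round(4),np.linalg.norm(a-b), np.degrees(np.arctan2(*(a-b)[[1,0]]))-90)
cv2.imwrite("pics/chk.png",cv2.resize(img[150:290,210:400,::-1],None,fx=4.2,fy=4.2))
go([.477,.313,.10],91.5)
E
```

```text
pan top [ 0.5773 -0.2917  0.058 ] scene [ 0.5773 -0.2924  0.058 ]
front [ 0.521  -0.2059  0.038 ] [ 0.4978 -0.35    0.038 ] 0.14597009721115417 -9.158029856696402
t 0.35 pos [0.1586 0.6043 0.2223] yaw 75.29 turn -0.283 shift [-299.5  122.4 -310.7] F [ 0.08 -0.49 -0.62] w 0.087 tiltY [-0. -0. -1.]
```

View pics/chk.png

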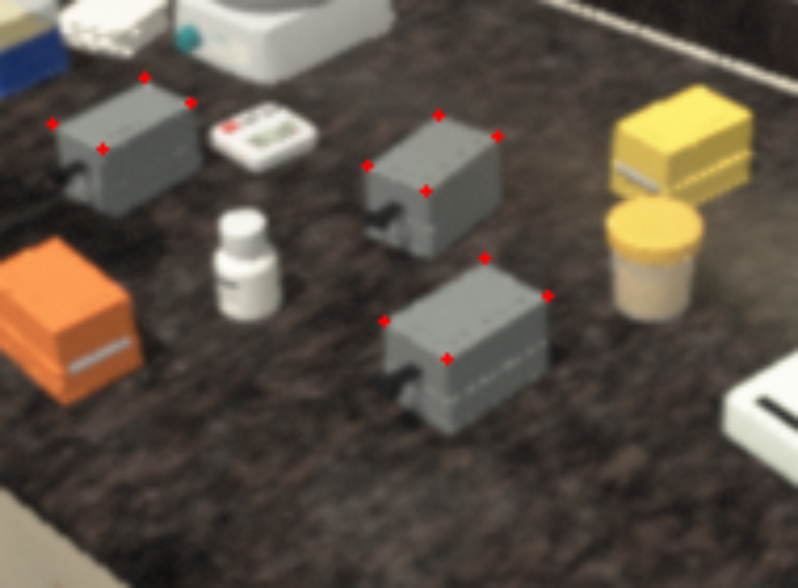

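The three cases agree in both views to about 2 mm. The pan is at (0.577, -0.292) in both views, and the balance front measures 146 mm as it should, with yaw -9.2°. Moving to case A.

```bash
python3 -m creep '[[[0,0,0],-0.145,1],[[0,0,0],-0.138,1],[[-30,0,-36],0,1],[[-34,0,-36],0,1],[[-34,0,-36],0,1],[[-34,0,-36],0,1],[[-34,0,-36],0,1],[[-34,0,-36],0,1]]' 25; python3 -c "
from h import *
go([.477,.313,.10],91.5)"
```

```text
time: 1.15
position: [0.3812, 0.4089, 0.2228]
tool_rot: [0.493, 0.507, -0.506, -0.493]
ft_force: [0.2, 0.4, -0.3]
grip_width: 0.0869
t 1.15 pos [0.3812 0.4089 0.2228] yaw 91.51 turn 0.0002 shift [-98.4 122.8 -93.2] F [ 0.21  0.4  -0.26] w 0.0869 tiltY [ 0.  0. -1.]
```

```bash
python3 -m creep '[[[-30,0,-30],0,1],[[-34,5,-32],0,1],[[-34,20,-31],0,1],[[0,45,0],0,1],[[0,45,0],0,1],[[0,0,0],0,1]]'; python3 -c "
from h import *
go([.477,.313,.005],91.5)
cam('wrist','w1');cam('scene','s1')"
```

```text
time: 1.75
position: [0.4711, 0.3122, 0.1019]
tool_rot: [-0.492, -0.502, 0.511, 0.496]
ft_force: [-1.1, -0.6, 1.0]
grip_width: 0.0871
t 1.75 pos [0.4711 0.3122 0.1019] yaw 91.42 turn -0.0014 shift [ 1.1 96.8 -7.2] F [-1.1  -0.59  0.99] w 0.0871 tiltY [-0.013 -0.005 -1.   ]
```

View pics/w1.png

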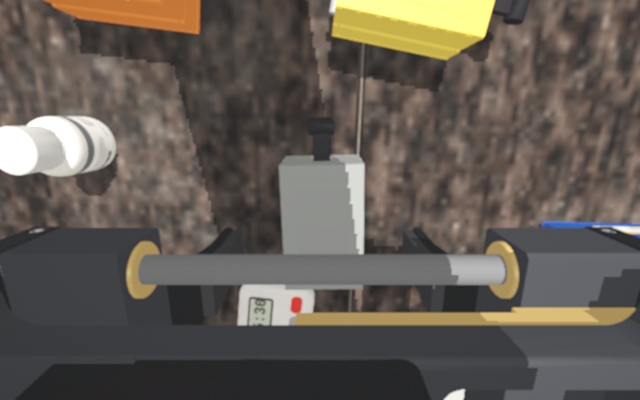

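View pics/s1.png

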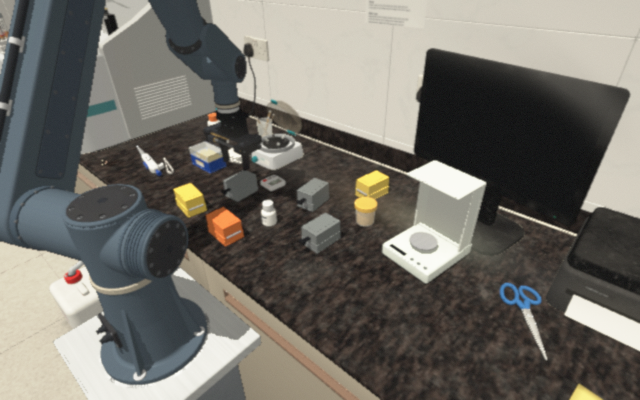

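The wrist view shows the case (columns 283–362) centred between the fingers, with the tab at (320,130). Descending.

```bash
python3 -m creep '[[[0,30,-6],0,1],[[0,30,0],0,1],[[0,25,0],0,1],[[0,11,0],0,1],[[0,0,0],0,1],[[0,0,0],0,0.6],[[0,0,0],0,0.6],[[0,0,0],0,0.6]]' 25; python3 -c "
from h import *
go([.477,.313,.005],91.5)"
```

```text
time: 2.65
position: [0.4822, 0.3154, 0.0131]
tool_rot: [0.494, 0.507, -0.506, -0.493]
ft_force: [-0.4, 0.3, 0.1]
grip_width: 0.0705
t 2.65 pos [0.4822 0.3154 0.0131] yaw 91.51 turn 0.0002 shift [-2.3  8.1  5.3] F [-0.39  0.34  0.14] w 0.0705 tiltY [ 0.003  0.001 -1.   ]
```

```bash
python3 -m creep '[[[-2,8,5],0,0.6],[[0,0,0],0,0.5],[[0,0,0],0,0.5],[[0,0,0],0,0.5],[[0,0,0],0,0.5]]' 25; python3 -c "
from h import *
go([.477,.313,.005],91.5)"
```

```text
time: 3.15
position: [0.4758, 0.3125, 0.0034]
tool_rot: [-0.493, -0.506, 0.507, 0.494]
ft_force: [-1.0, -0.8, -0.1]
grip_width: 0.0599
t 3.15 pos [0.4758 0.3125 0.0034] yaw 91.5 turn -0.0001 shift [ 0.4 -1.6 -1.2] F [-1.02 -0.85 -0.14] w 0.0599 tiltY [-0.001 -0.001 -1.   ]
```

```bash
python3 -m creep '[[[0,0,0],0,0.5],[[0,-10,0],0,0.5],[[0,-15,0],0,0.5],[[0,-10,0],0,0.5],[[0,0,0],0,0.5],[[0,0,0],0,0.5],[[0,0,0],0,0.5],[[0,0,0],0,0.5]]' 25; python3 -c "
from h import *
go([.477,.313,.005],91.5)"; python3 -m creep '[[[0,0,0],0,0.5],[[0,0,0],0,0.5]]';python3 -c "
from h import *
go([.477,.313,.005],91.5);cam('scene','s2')"
```

```text
time: 3.95
position: [0.476, 0.3127, 0.0382]
tool_rot: [-0.493, -0.506, 0.507, 0.494]
ft_force: [0.3, 0.9, -2.2]
grip_width: 0.0597
t 3.95 pos [0.476  0.3127 0.0382] yaw 91.5 turn 0.0 shift [ 0.3 33.2 -1.1] F [ 0.26  0.87 -2.23] w 0.0597 tiltY [-0.001 -0.    -1.   ]
time: 4.15
position: [0.4761, 0.3127, 0.0382]
tool_rot: [-0.493, -0.506, 0.507, 0.494]
ft_force: [0.4, 0.3, -2.2]
grip_width: 0.0597
t 4.15 pos [0.4761 0.3127 0.0382] yaw 91.5 turn -0.0 shift [ 0.3 33.2 -0.9] F [ 0.44  0.25 -2.2 ] w 0.0597 tiltY [-0.001 -0.    -1.   ]
```

View pics/s2.png

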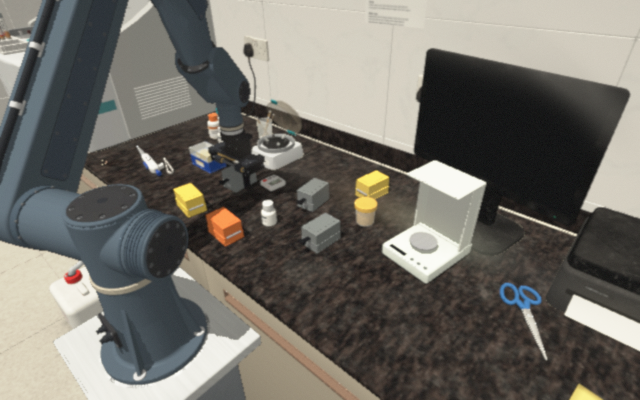

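The force is −2.2 N, about 0.22 kg, so case A is a dummy. Setting it back.

```bash
python3 -m creep '[[[0,12,0],0,0.5],[[0,12,0],0,0.5],[[0,7,0],0,0.5],[[0,3.5,0],0,0.5],[[0,0,0],0,0.5],[[0,0,0],0,1],[[0,0,0],0,1],[[0,0,0],0,1]]' 25; python3 -m creep '[[[0,-25,0],0,1],[[0,-40,0],0,1],[[0,-40,0],0,1],[[-25,0,0],-0.089,1],[[-40,0,-15],0,1],[[-40,0,-20],0,1],[[-40,0,-20],0,1]]';python3 -c "
from h import *
go([.590,.094,.09],96.6)
go([.590,.094,.004],96.6)"
```

```text
time: 5.0
position: [0.4767, 0.3129, 0.0043]
tool_rot: [0.494, 0.507, -0.506, -0.493]
ft_force: [-0.6, -0.2, -0.6]
grip_width: 0.0759
time: 5.7
position: [0.546, 0.1739, 0.1097]
tool_rot: [0.47, 0.528, -0.528, -0.47]
ft_force: [0.6, -0.7, 0.2]
grip_width: 0.0866
t 5.7 pos [0.546  0.1739 0.1097] yaw 96.66 turn 0.001 shift [-84.4  19.7 -34.5] F [ 0.58 -0.72  0.22] w 0.0866 tiltY [ 0.001  0.    -1.   ]
t 5.7 pos [0.546  0.1739 0.1097] yaw 96.66 turn 0.001 shift [-84.4 105.7 -34.4] F [ 0.58 -0.72  0.22] w 0.0866 tiltY [ 0.001  0.    -1.   ]
```

```bash
python3 -m creep '[[[-40,0,-15],0,1],[[-44,0,-19],0,1],[[0,10,0],0,1],[[0,0,0],0,1],[[0,0,0],0,1]]';python3 -c "
from h import *
go([.590,.094,.004],96.6);cam('wrist','w2')"
```

```text
time: 6.2
position: [0.5875, 0.0961, 0.0987]
tool_rot: [-0.47, -0.528, 0.528, 0.471]
ft_force: [-1.3, 0.9, 0.6]
grip_width: 0.087
t 6.2 pos [0.5875 0.0961 0.0987] yaw 96.62 turn 0.0003 shift [-2.5 94.7 -2.4] F [-1.32  0.89  0.58] w 0.087 tiltY [-0.002  0.    -1.   ]
```

View pics/w2.png

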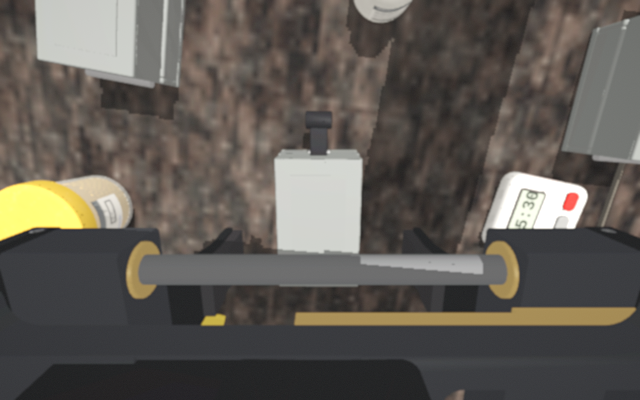

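Case B (columns 276–361) sits centred between the fingers. Descending.

```bash
python3 -m creep '[[[-2,30,-2],0,1],[[0,30,0],0,1],[[0,25,0],0,1],[[0,9,0],0,1],[[0,0,0],0,0.5],[[0,0,0],0,0.5],[[0,0,0],0,0.5],[[0,0,0],0,0.5]]' 25; python3 -c "
from h import *
go([.590,.094,.004],96.6)"
```

```text
time: 7.05
position: [0.592, 0.0938, 0.0065]
tool_rot: [0.471, 0.529, -0.527, -0.47]
ft_force: [-1.0, 0.2, 0.1]
grip_width: 0.0626
t 7.05 pos [0.592  0.0938 0.0065] yaw 96.61 turn 0.0002 shift [0.5 2.5 2. ] F [-1.01  0.16  0.09] w 0.0626 tiltY [ 0.003 -0.    -1.   ]
```

```bash
python3 -m creep '[[[0,0,0],0,0.5],[[0,0,0],0,0.5],[[0,-10,0],0,0.5],[[0,-15,0],0,0.5],[[0,-10,0],0,0.5],[[0,0,0],0,0.5],[[0,0,0],0,0.5],[[0,0,0],0,0.5]]' 25; python3 -m creep '[[[0,0,0],0,0.5],[[0,0,0],0,0.5],[[0,0,0],0,0.5]]';python3 -c "
from h import *
go([.590,.094,.004],96.6)"
```

```text
time: 7.85
position: [0.5906, 0.0937, 0.0398]
tool_rot: [-0.47, -0.528, 0.528, 0.471]
ft_force: [-0.5, -0.1, -5.1]
grip_width: 0.0597
time: 8.15
position: [0.5909, 0.0937, 0.0397]
tool_rot: [-0.47, -0.528, 0.528, 0.471]
ft_force: [0.2, -0.1, -3.7]
grip_width: 0.0598
t 8.15 pos [0.5909 0.0937 0.0397] yaw 96.6 turn 0.0 shift [ 0.4 35.8  0.8] F [ 0.16 -0.13 -3.69] w 0.0598 tiltY [-0.001  0.    -1.   ]
```

```bash
for i in 1 2 3; do python3 -m creep '[[[0,0,0],0,0.5],[[0,0,0],0,0.5]]'|grep ft; done; python3 -c "
from h import *
cam('scene','s3');cam('top','t3')"
```

```text
ft_force: [0.4, -0.7, -4.1]
ft_force: [-1.0, 0.7, -3.9]
ft_force: [0.0, 0.8, -4.8]
```

View pics/s3.png

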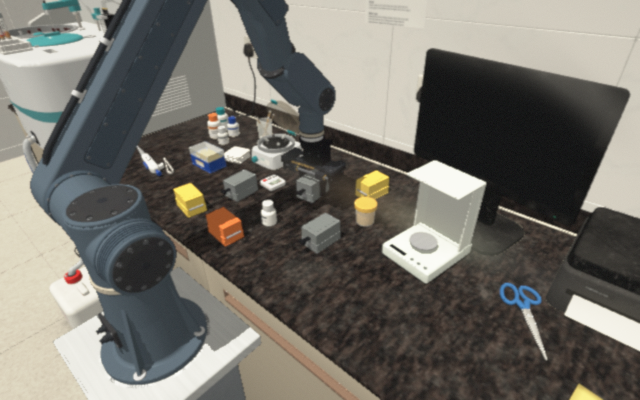

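The heavy readings average about −4.3 N against −2.2 N for A, so B holds the steel weight. Setting it down.

```bash
python3 -m creep '[[[0,12,0],0,0.5],[[0,12,0],0,0.5],[[0,7,0],0,0.5],[[0,3,0],0,0.5],[[0,0,0],0,0.5],[[0,0,0],0,1],[[0,0,0],0,1],[[0,0,0],0,1]]' 25; python3 -m creep '[[[0,-25,0],0,1],[[0,-40,0],0,1],[[0,-35,0],0,1],[[0,0,0],0,1]]';python3 -c "
from h import *
r=np.radians(6.6)
cam('wrist','w4');c=cam('top','t4')
b=np.array([.5905,.0937])
tab=b+ -.069*np.array([np.cos(r),np.sin(r)]);print(tab)
go([*tab,.037-.019],96.6)"
```

```text
time: 9.65
position: [0.5918, 0.0937, 0.0062]
tool_rot: [0.471, 0.528, -0.528, -0.47]
ft_force: [-0.1, 0.5, -0.6]
grip_width: 0.0761
time: 10.05
position: [0.5952, 0.0936, 0.1111]
tool_rot: [0.473, 0.531, -0.525, -0.467]
ft_force: [0.9, -0.8, 0.4]
grip_width: 0.0866
[0.52195728 0.08576934]
t 10.15 pos [0.5918 0.0937 0.1071] yaw 96.6 turn 0.0 shift [ 0.2 88.9 70.5] F [-0.49  1.14 -0.71] w 0.087 tiltY [ 0.003 -0.    -1.   ]
```

View pics/w4.png

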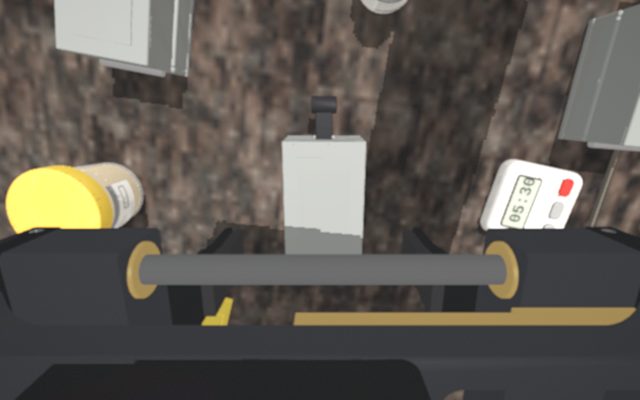

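View pics/t4.png

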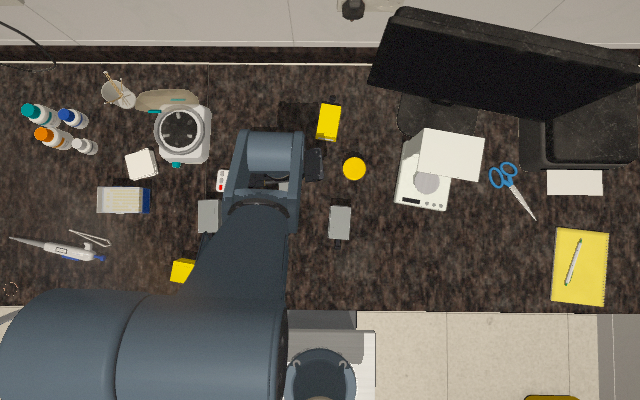

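The tab is at wrist pixel (323,104), straight ahead of the hand's centre line. I check it by a ray and then pinch it.

```bash
python3 -c "
from h import *
c=cam('wrist')
p=c['pixels'].astype(int); cv2.imwrite('pics/w5.png',c['pixels'][90:145,290:360,::-1])
m=(p[85:135,300:350].mean(2)<45); ys,xs=np.where(m); print(xs.min()+300,xs.max()+300,ys.min()+85,ys.max()+85)
print(cast(c,323,104,.041))
go([.522,.0858,.018],96.6)"
python3 -m creep '[[[0,0,35],0,1],[[0,0,35],0,1],[[0,25,1],0,0.8],[[0,30,0],0,0.6],[[0,0,0],0,0.6],[[0,0,0],0,0.6]]' 12; python3 -c "
from h import *
c=cam('wrist','w6');print(cast(c,323,104,.041))
go([.522,.0858,.018],96.6)"
```

```text
time: 10.8
position: [0.5195, 0.0855, 0.0499]
tool_rot: [-0.469, -0.527, 0.529, 0.471]
ft_force: [-0.3, 0.3, 0.7]
grip_width: 0.0625
[0.44459763 0.07879128 0.041     ]
t 10.85 pos [0.5205 0.0855 0.0508] yaw 96.6 turn 0.0 shift [ 0.1 32.8 -1.6] F [ 0.16 -0.31 -0.32] w 0.059 tiltY [-0.001  0.    -1.   ]Traceback (most recent call last):
  File "<string>", line 5, in <module>
    m=(p[85:135,300:350].mean(2)<45); ys,xs=np.where(m); print(xs.min()+300,xs.max()+300,ys.min()+85,ys.max()+85)
                                                               ~~~~~~^^
    return umr_minimum(a, axis, None, out, keepdims, initial, where)
ValueError: zero-size array to reduction operation minimum which has no identity
```

View pics/w6.png

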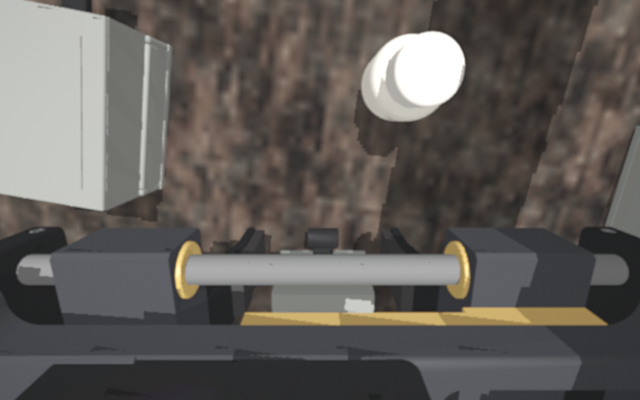

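```bash
python3 -c "
from h import *
c=cam('wrist')
for v in (230,237,247): print(cast(c,323,v,.042).round(4))
o=robot.get_obs();P=o['position'].copy()
for z in (.05,.037): print(proj(c,np.array([.522,.0858,z])))
p0,p1=c['position'],P;print(p0,p1)
"
```

```text
[0.5136 0.0866 0.042 ]
[0.5178 0.0871 0.042 ]
[0.5239 0.0878 0.042 ]
(np.float64(319.8571811612101), np.float64(249.20703352246403))
(np.float64(320.02512652874674), np.float64(240.28865970236578))
[0.45186953 0.07914803 0.21206403] [0.52111093 0.08548315 0.05143407]
```

```bash
python3 -m creep '[[[1,20,1],0,0.6],[[0,12,0],0,0.6],[[0,0,0],0,0.6],[[0,0,0],0,0.1],[[0,0,0],0,0.1],[[0,0,0],0,0.1],[[0,0,0],0,0.1],[[0,0,0],0,0.1]]' 12; python3 -c "
from h import *
go([.520,.0865,.018],96.6)"
```

```text
time: 11.7
position: [0.5197, 0.0864, 0.0194]
tool_rot: [0.471, 0.528, -0.528, -0.47]
ft_force: [-0.4, 0.7, 0.3]
grip_width: 0.0202
t 11.7 pos [0.5197 0.0864 0.0194] yaw 96.6 turn 0.0 shift [ 0.1  1.4 -0.3] F [-0.4   0.72  0.31] w 0.0202 tiltY [ 0.001 -0.    -1.   ]
```

```bash
python3 -m creep '[[[0,0,0],0,0.1],[[0,-11.8,-1.8],0,0.1],[[0,-11.1,-2.8],0,0.1],[[0,-10.8,-3.9],0,0.1],[[0,-10.3,-5],0,0.1],[[0,-9.8,-6],0,0.1]]' 12; python3 -c "
from h import *
go([.520,.0865,.018],96.6)
cam('scene','s7')"
```

```text
time: 12.3
position: [0.5392, 0.0885, 0.0744]
tool_rot: [0.471, 0.528, -0.528, -0.47]
ft_force: [1.1, -0.3, -2.3]
grip_width: 0.0177
t 12.3 pos [0.5392 0.0885 0.0744] yaw 96.61 turn 0.0001 shift [ 0.2 56.4 19.3] F [ 1.13 -0.29 -2.33] w 0.0177 tiltY [ 0.001 -0.    -1.   ]
```

View pics/s7.png

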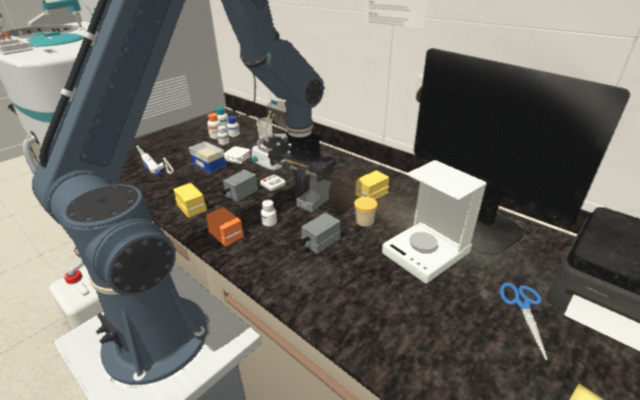

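The lid at (315,190) is swinging up as planned. I continue along the arc.

```bash
python3 -m creep '[[[0,-9.1,-6.9],0,0.1],[[0,-8.4,-7.8],0,0.1],[[0,-7.5,-8.6],0,0.1],[[0,-6.7,-9.3],0,0.1],[[0,-5.7,-9.9],0,0.1],[[0,-4.7,-10.4],0,0.1],[[0,-3.6,-10.9],0,0.1],[[0,-2.5,-11.2],0,0.1]]' 12; python3 -m creep '[[[0,-1.4,-11.4],0,0.1],[[0,-0.2,-11.4],0,0.1],[[0,0.5,-6],0,0.1],[[0,0,0],0,0.1]]'; python3 -c "
from h import *
go([.520,.0865,.018],96.6)
cam('scene','s8')"
```

```text
time: 13.15
position: [0.6142, 0.0973, 0.1216]
tool_rot: [0.47, 0.528, -0.528, -0.47]
ft_force: [-0.4, -1.6, -0.8]
grip_width: 0.0173
time: 13.55
position: [0.6433, 0.1009, 0.1225]
tool_rot: [0.471, 0.528, -0.527, -0.47]
ft_force: [0.4, -0.6, 2.2]
grip_width: 0.0178
t 13.55 pos [0.6433 0.1009 0.1225] yaw 96.6 turn 0.0001 shift [-1.000e-01  1.043e+02  1.243e+02] F [ 0.4  -0.59  2.25] w 0.0178 tiltY [ 0.002  0.    -1.   ]
```

View pics/s8.png

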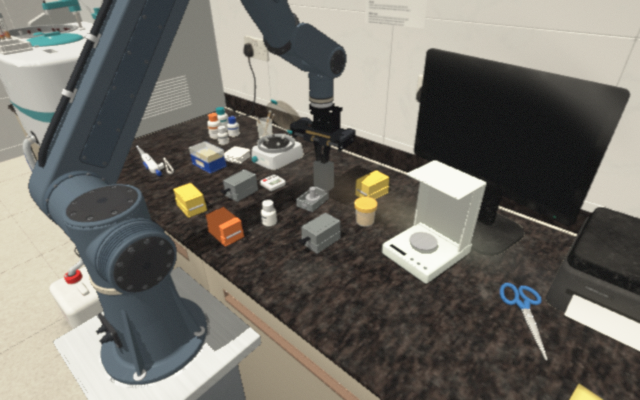

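The lid at (325,172) stands just past vertical and the box is in place. Releasing it so that it falls open, then backing off upward.

```bash
python3 -m creep '[[[0,0,0],0,0.7],[[0,0,0],0,0.7],[[0,0,0],0,0.7],[[0,-20,0],0,0.7],[[0,-40,0],0,0.7],[[0,-40,0],0,0.7],[[0,-40,20],0.13,0.7],[[0,-40,20],0.14,0.7]]' 12; python3 -c "
from h import *
go([.50,-.08,.60],81)
cam('scene','s9');cam('wrist','w9')
c=cam('top');print(cast(c,250,62,0))"
```

```text
time: 14.4
position: [0.6014, 0.0982, 0.3033]
tool_rot: [-0.538, -0.458, 0.458, 0.539]
ft_force: [0.3, 0.7, 0.6]
grip_width: 0.0604
t 14.4 pos [0.6014 0.0982 0.3033] yaw 80.79 turn -0.0037 shift [-191.9 -296.6   72.4] F [0.34 0.71 0.65] w 0.0604 tiltY [-0.001 -0.    -1.   ]
[0.93664769 0.21535297 0.        ]
```

View pics/s9.png

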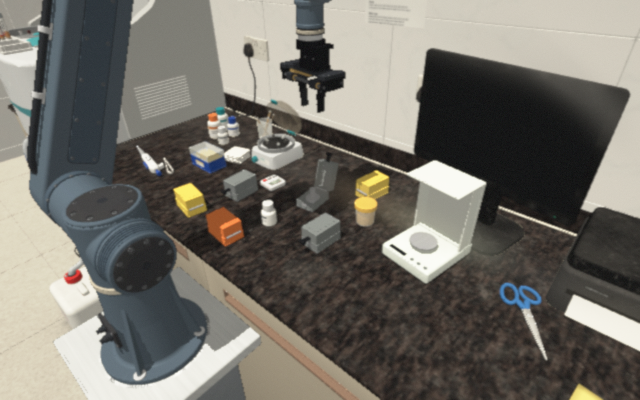

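View pics/w9.png

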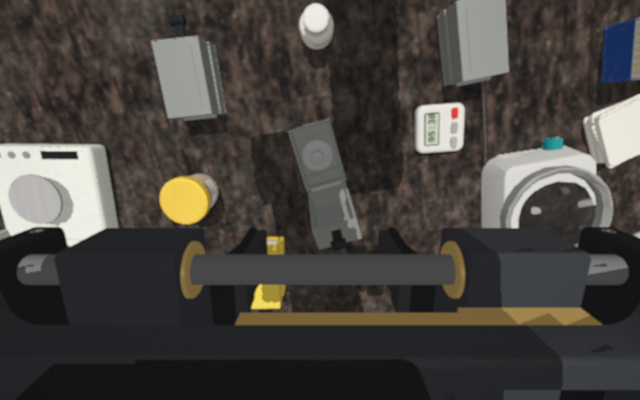

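The case stands open and the weight's stem is visible at wrist pixel (317,153). The hood needs a leaned hand, but the rows only turn about the tool's own axis. So I'll see what the arm does at the edge of its reach, high up in free air and facing the balance's direction.

```bash
python3 -m creep '[[[-30,-35,12],0,0.7],[[-32,-35,12],0,0.7],[[-32,-35,12],0,0.7],[[-32,-35,12],0,0.7],[[-32,-35,12],0,0.7],[[-32,-35,12],0,0.7],[[0,-45,0],0,0.7],[[0,-45,0],0,0.7]]'; python3 -c "
from h import *
go([.50,-.08,.60],81);print(robot.get_obs()['q'].round(3))"
```

```text
time: 15.35
position: [0.5011, -0.0793, 0.602]
tool_rot: [-0.536, -0.459, 0.46, 0.539]
ft_force: [1.9, -1.3, 0.9]
grip_width: 0.0612
t 15.35 pos [ 0.5011 -0.0793  0.602 ] yaw 81.05 turn 0.0008 shift [-0.9  2.   1. ] F [ 1.9  -1.31  0.92] w 0.0612 tiltY [-0.003  0.001 -1.   ]
[-0.377  0.156  1.002 -0.     1.987 -1.792]
```

```bash
python3 -m creep '[[[40,-20,0],0,0.7],[[40,-20,0],0,0.7],[[35,-25,0],0,0.7],[[0,-45,0],0,0.7],[[0,-45,0],0,0.7],[[0,-45,0],0,0.7],[[0,0,0],0,0.7]]'; python3 -c "
from h import *
go([.50,.035,.80],81);print(robot.get_obs()['q'].round(3))"
```

```text
time: 16.05
position: [0.5155, 0.035, 0.79]
tool_rot: [-0.535, -0.459, 0.462, 0.539]
ft_force: [0.9, -0.1, -1.1]
grip_width: 0.0609
t 16.05 pos [0.5155 0.035  0.79  ] yaw 81.19 turn 0.0033 shift [-2.4 -9.9 15.3] F [ 0.9  -0.09 -1.1 ] w 0.0609 tiltY [-0.007  0.002 -1.   ]
[-1.490e-01  3.460e-01  2.250e-01  2.000e-03  2.579e+00 -1.565e+00]
```

Joint 3 is now at its lower limit, so I push outward past the reach.

```bash
python3 -m creep '[[[0,0,-20],0,0.7],[[0,0,-20],0,0.7],[[0,0,0],0,0.7]]'; python3 -c "
from h import *
go([.50,.035,.80],81);print(robot.get_obs()['q'].round(3))"; python3 -m creep '[[[0,0,-40],0,0.7],[[0,0,-40],0,0.7],[[0,0,0],0,0.7]]'; python3 -c "
from h import *
go([.50,.035,.80],81);print(robot.get_obs()['q'].round(3))"
```

```text
time: 16.35
position: [0.5464, 0.0274, 0.7736]
tool_rot: [0.539, 0.462, -0.457, -0.536]
ft_force: [0.8, 0.5, 0.1]
grip_width: 0.0609
t 16.35 pos [0.5464 0.0274 0.7736] yaw 81.1 turn 0.0017 shift [  0.3 -26.7  46.8] F [0.8  0.48 0.14] w 0.0609 tiltY [ 0.008  0.002 -1.   ]
[-0.156  0.379  0.222  0.005  2.533 -1.567]
time: 16.65
position: [0.6005, 0.014, 0.7386]
tool_rot: [0.542, 0.467, -0.452, -0.532]
ft_force: [-0.9, 0.5, -0.9]
grip_width: 0.0608
t 16.65 pos [0.6005 0.014  0.7386] yaw 81.07 turn 0.0012 shift [  5.5 -63.9 101. ] F [-0.89  0.53 -0.9 ] w 0.0608 tiltY [ 0.026  0.003 -1.   ]
[-0.166  0.441  0.224  0.011  2.452 -1.573]
```

```bash
python3 -m creep '[[[0,20,30],0,0.7],[[0,30,30],0,0.7],[[0,0,0],0,0.7],[[0,0,0],0,0.7]]'; python3 -c "
from h import *
go([.50,.035,.80],81);print(robot.get_obs()['q'].round(3))"; python3 -m creep '[[[0,-50,0],0,0.7],[[0,-50,0],0,0.7],[[0,-50,0],0,0.7],[[0,-50,0],0,0.7],[[0,0,0],0,0.7]]'; python3 -c "
from h import *
go([.50,.035,.80],81);print(robot.get_obs()['q'].round(3))"
```

```text
time: 17.05
position: [0.5396, 0.0247, 0.6939]
tool_rot: [0.544, 0.469, -0.451, -0.53]
ft_force: [0.3, -0.1, 1.0]
grip_width: 0.0609
t 17.05 pos [0.5396 0.0247 0.6939] yaw 81.15 turn 0.0027 shift [   4.7 -107.3   37.3] F [ 0.3  -0.06  0.95] w 0.0609 tiltY [ 0.033  0.002 -0.999]
[-0.165  0.241  0.659  0.009  2.209 -1.576]
time: 17.55
position: [0.4581, 0.0201, 0.828]
tool_rot: [-0.534, -0.467, 0.452, 0.54]
ft_force: [-0.3, 0.5, 0.2]
grip_width: 0.0606
t 17.55 pos [0.4581 0.0201 0.828 ] yaw 81.11 turn 0.0019 shift [ 20.7  28.7 -38.8] F [-0.29  0.46  0.19] w 0.0606 tiltY [ 0.011  0.02  -1.   ]
[-0.215  0.27   0.218  0.045  2.647 -1.591]
```

The lean persists once gained (0.033 rad kept in free space), so it can be built up. To find where a push gives a lean efficiently, I fit the arm's planar geometry from the poses seen.

```bash
cat > kin.py <<'E'
import numpy as np
from scipy.optimize import least_squares
D=[([.1584,.6038,.2216],.5285,1.4339,0),([.5011,-.0793,.602],.156,1.002,-.003),([.5155,.035,.79],.346,.225,-.007),([.5464,.0274,.7736],.379,.222,.008),([.6005,.014,.7386],.441,.224,.026),([.5396,.0247,.6939],.241,.659,.033),([.4581,.0201,.828],.27,.218,.011)]
off=.111
def fk(p,q2,q3,ln):
    r0,z0,A,C,Dd,L=p; s=q2+q3
    return np.array([r0+A*np.sin(q2)+C*np.sin(s)+Dd*np.cos(s)+L*np.sin(ln), z0+A*np.cos(q2)+C*np.cos(s)-Dd*np.sin(s)-L*np.cos(ln)])
def res(p): return np.concatenate([fk(p,a,b,l)-[np.sqrt(P[0]**2+P[1]**2-off**2),P[2]] for P,a,b,l in D])
f=least_squares(lambda p:np.r_[res(p),.0001*(p[0]),.0001*(p[5]-.3)],[0,.4,.4,.4,0,.3])
P=f.x
if __name__=="__main__":
    print(P.round(3),np.abs(res(P)).max())
    for q2,q3 in [(-.5,.99),(-.3,.79),(-.1,.59),(-.6,1.09),(-.7,1.19)]: print(q2,q3,fk(P,q2,q3,0).round(3))
E
python3 kin.py
```

```text
[0.    0.29  0.586 0.392 0.114 0.319] 0.00018879415824002432
-0.5 0.99 [0.005 0.777]
-0.3 0.79 [0.112 0.822]
-0.1 0.59 [0.227 0.846]
-0.6 1.09 [-0.045  0.746]
-0.7 1.19 [-0.092  0.711]
```

The fit is good to 0.2 mm. With joints 3 and 5 both at their limits, pushing up and back should lean the fingers outward. I try that with small pushes.

```bash
python3 -m creep '[[[0,-45,20],0,0.7],[[0,-45,20],0,0.7],[[0,-45,20],0,0.7],[[0,-45,20],0,0.7]]'; python3 -c "
from h import *
go([.50,.035,.80],81);print(robot.get_obs()['q'].round(3))"
```

```text
time: 17.95
position: [0.3821, 0.033, 0.8827]
tool_rot: [0.571, 0.496, -0.421, -0.501]
ft_force: [0.0, 0.5, -0.3]
grip_width: 0.0607
t 17.95 pos [0.3821 0.033  0.8827] yaw 81.12 turn 0.0021 shift [  19.1   98.7 -103.1] F [ 0.02  0.51 -0.28] w 0.0607 tiltY [ 0.143 -0.006 -0.99 ]
[-0.23   0.135  0.218  0.057  2.647 -1.593]
```

The lean grows by about 0.03 rad per row, in the right direction. Continuing.

```bash
python3 -m creep '[[[0,-42,27],0,0.7],[[0,-42,27],0,0.7],[[0,-42,27],0,0.7],[[0,-42,27],0,0.7],[[0,-42,27],0,0.7],[[0,-42,27],0,0.7],[[0,-42,27],0,0.7],[[0,-42,27],0,0.7]]'; python3 -c "
from h import *
go([.50,.035,.80],81);print(robot.get_obs()['q'].round(3))"
```

```text
time: 18.75
position: [0.1641, 0.1082, 0.9554]
tool_rot: [0.64, 0.536, -0.36, -0.417]
ft_force: [0.3, 1.4, 0.4]
grip_width: 0.0606
t 18.75 pos [0.1641 0.1082 0.9554] yaw 80.43 turn -0.0099 shift [ -16.6  277.9 -254.7] F [0.32 1.36 0.4 ] w 0.0606 tiltY [ 0.385 -0.078 -0.92 ]
[ 0.317 -0.116  0.218 -0.422  2.647 -1.501]
```

```bash
python3 -m creep '[[[0,-42,27],0,0.7],[[0,-42,27],0,0.7],[[0,-42,27],0,0.7]]'; python3 -c "
from h import *
go([.50,.035,.80],81);print(robot.get_obs()['q'].round(3))"
```

```text
time: 19.05
position: [0.0987, 0.122, 0.9576]
tool_rot: [0.644, 0.543, -0.353, -0.408]
ft_force: [0.5, 0.2, -0.4]
grip_width: 0.0606
t 19.05 pos [0.0987 0.122  0.9576] yaw 80.71 turn -0.0051 shift [ -20.8  314.9 -306.3] F [ 0.55  0.2  -0.36] w 0.0606 tiltY [ 0.411 -0.078 -0.908]
[ 0.907 -0.102  0.218 -0.9    2.647 -1.381]
```

```bash
python3 -m creep '[[[-15,0,-10],0,0.7],[[-15,0,-10],0,0.7],[[0,0,0],0,0.7],[[0,-42,27],0,0.7],[[0,-42,27],0,0.7],[[0,-42,27],0,0.7]]'; python3 -c "
from h import *
go([.50,.035,.80],81);print(robot.get_obs()['q'].round(3))"
```

```text
time: 19.65
position: [0.0717, 0.1043, 0.9617]
tool_rot: [0.651, 0.545, -0.344, -0.401]
ft_force: [-0.5, 0.7, 0.5]
grip_width: 0.0605
t 19.65 pos [0.0717 0.1043 0.9617] yaw 80.25 turn -0.0131 shift [   2.   336.5 -318. ] F [-0.51  0.71  0.5 ] w 0.0605 tiltY [ 0.433 -0.085 -0.897]
[ 1.123 -0.11   0.218 -1.12   2.647 -1.375]
```

The hand now leans 26° toward azimuth −11°, along the balance's axis. I'll check the jaw axis is level and plan the return.

```bash
cat >> h.py <<'E'
def lean(target=None):
    o=robot.get_obs(); r=R.from_quat(o["tool_rot"]); x,y,z=[r.apply(e) for e in np.eye(3)]
    # turn about tool y that makes tool x level: x' = x cos t - z sin t
    t=np.arctan2(x[2],z[2]); 
    r2=r*R.from_rotvec([0,t,0])
    print("t",round(o["time"],2),"pos",o["position"].round(4),"x",x.round(3),"y",y.round(3),"leveling turn",round(t,4),"xlev",r2.apply([1,0,0]).round(3),"F",o["ft_force"].round(2),"w",round(o["grip_width"],4),"q",o["q"].round(2))
    if target is not None: print("shift",(r.inv().apply(np.array(target)-o["position"])*1000).round(1))
E
python3 -c "
from h import *
lean([.5,.10,.45])"
```

```text
t 19.65 pos [0.0717 0.1043 0.9617] x [ 0.169  0.985 -0.012] y [ 0.433 -0.085 -0.897] leveling turn -3.1152 xlev [-0.193 -0.981  0.   ] F [-0.51  0.71  0.5 ] w 0.0605 q [ 1.12 -0.11  0.22 -1.12  2.65 -1.38]
shift [  74.3  645.  -153.9]
```

```bash
python3 -m creep '[[[2,15,-10],0.026,0.7],[[5,35,-10],0,0.7],[[6,45,-10],0,0.7],[[6,45,-10],0,0.7],[[6,45,-10],0,0.7],[[6,45,-10],0,0.7],[[6,45,-10],0,0.7],[[6,45,-10],0,0.7]]'; python3 -m creep '[[[6,45,-10],0,0.7],[[6,45,-10],0,0.7],[[6,45,-10],0,0.7],[[6,45,-10],0,0.7],[[0,0,0],0,0.7]]' ; python3 -c "
from h import *
lean([.5,.10,.45])
lean([.555,.101,.119])"
```

```text
time: 20.45
position: [0.2809, 0.1027, 0.7319]
tool_rot: [0.659, 0.542, -0.335, -0.4]
ft_force: [2.0, 0.1, 0.6]
grip_width: 0.061
time: 20.95
position: [0.4005, 0.1041, 0.5824]
tool_rot: [0.656, 0.54, -0.341, -0.403]
ft_force: [-1.2, 0.1, -0.6]
grip_width: 0.0609
t 20.95 pos [0.4005 0.1041 0.5824] x [ 0.186  0.983 -0.012] y [ 0.433 -0.093 -0.897] leveling turn -3.1148 xlev [-0.209 -0.978  0.   ] F [-1.23  0.1  -0.57] w 0.0609 q [ 0.08 -0.22  1.49 -0.13  1.43 -1.32]
shift [ 16.  162.2 -29.9]
t 20.95 pos [0.4005 0.1041 0.5824] x [ 0.186  0.983 -0.012] y [ 0.433 -0.093 -0.897] leveling turn -3.1148 xlev [-0.209 -0.978  0.   ] F [-1.23  0.1  -0.57] w 0.0609 q [ 0.08 -0.22  1.49 -0.13  1.43 -1.32]
shift [ 31.1 482.7  68.3]
```

```bash
python3 -m creep '[[[4,45,8],0.027,0.9],[[4,48,8],0,0.9],[[4,48,8],0,0.9],[[4,48,8],0,0.9],[[4,48,8],0,0.9],[[4,48,8],0,0.9],[[4,48,8],0,0.9],[[4,48,8],0,0.9]]' 20; python3 -m creep '[[[0,45,4],0,0.9],[[0,20,0],0,0.9],[[0,0,0],0,0.9],[[0,0,0],0,0.9]]' ; python3 -c "
from h import *
lean([.5987,.0921,.029])
cam('wrist','w10');cam('scene','s10');cam('top','t10')"
```

```text
time: 21.75
position: [0.5218, 0.1146, 0.218]
tool_rot: [0.662, 0.539, -0.327, -0.406]
ft_force: [-0.5, 0.1, 0.0]
grip_width: 0.0784
time: 22.15
position: [0.5436, 0.109, 0.1574]
tool_rot: [0.661, 0.538, -0.328, -0.407]
ft_force: [-0.3, 0.6, 0.2]
grip_width: 0.0783
t 22.15 pos [0.5436 0.109  0.1574] x [0.206 0.979 0.004] y [ 0.443 -0.09  -0.892] leveling turn 3.1329 xlev [-0.199 -0.98  -0.   ] F [-0.26  0.62  0.25] w 0.0783 q [ 0.06  0.45  2.   -0.47  0.26 -0.87]
shift [ -5.7 140.5   6.8]
```

View pics/w10.png

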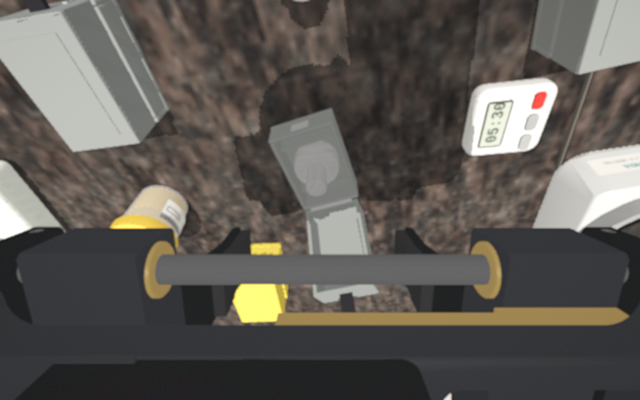

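View pics/s10.png

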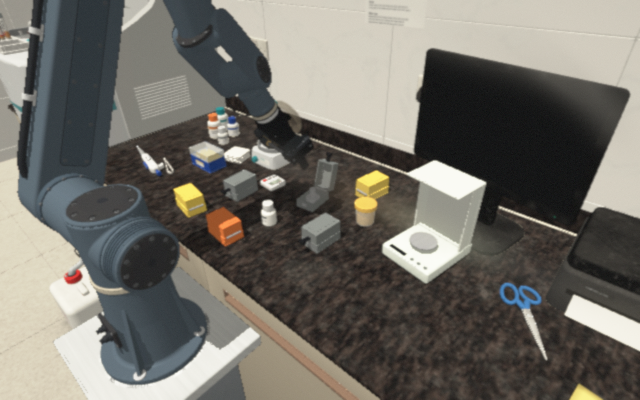

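```bash
cat > ik.py <<'E'
from kin import *
def ik(x,y,z,ln):
    r=np.sqrt(x*x+y*y-off**2)
    f=least_squares(lambda q:fk(P,q[0],q[1],ln)-[r,z],[.8,1.5]); q2,q3=f.x
    return q2.round(3),q3.round(3),"q5",round(np.pi-ln-q2-q3,3),"err",np.abs(f.fun).max().round(4)
E
python3 - <<'E'
from ik import *
for ln in (.35,.47,.6):
    print(ln,"now",ik(.5436,.109,.157,ln),"grasp",ik(.5987,.092,.029,ln),"pan",ik(.577,-.292,.075,ln))
from h import *
import cv2
import numpy as np
c=cam("wrist")
for v in (180,187,192): print(v,cast(c,317,v,.052).round(4))
cv2.imwrite("pics/w11.png",cv2.resize(c["pixels"][100:230,250:390,::-1],None,fx=5,fy=5,interpolation=cv2.INTER_CUBIC))
c=cam("scene"); cv2.imwrite("pics/s11.png",cv2.resize(c["pixels"][140:220,280:350,::-1],None,fx=7,fy=7,interpolation=cv2.INTER_CUBIC))
E
```

```text
0.35 now (np.float64(0.438), np.float64(1.949), 'q5', np.float64(0.405), 'err', np.float64(0.0)) grasp (np.float64(0.732), np.float64(1.893), 'q5', np.float64(0.167), 'err', np.float64(0.0)) pan (np.float64(0.671), np.float64(1.775), 'q5', np.float64(0.345), 'err', np.float64(0.0))
0.47 now (np.float64(0.437), np.float64(2.043), 'q5', np.float64(0.192), 'err', np.float64(0.0)) grasp (np.float64(0.75), np.float64(1.981), 'q5', np.float64(-0.06), 'err', np.float64(0.0)) pan (np.float64(0.674), np.float64(1.868), 'q5', np.float64(0.129), 'err', np.float64(0.0))
0.6 now (np.float64(0.459), np.float64(2.143), 'q5', np.float64(-0.06), 'err', np.float64(0.0)) grasp (np.float64(0.794), np.float64(2.07), 'q5', np.float64(-0.323), 'err', np.float64(0.0)) pan (np.float64(0.698), np.float64(1.962), 'q5', np.float64(-0.119), 'err', np.float64(0.0))
180 [0.5754 0.0989 0.052 ]
187 [0.5831 0.0971 0.052 ]
192 [0.5887 0.0959 0.052 ]
```

View pics/w11.png

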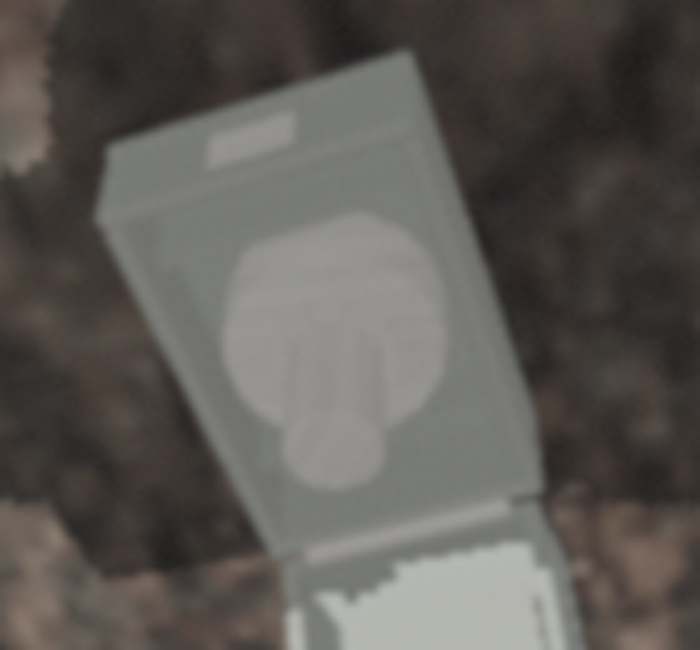

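View pics/s11.png

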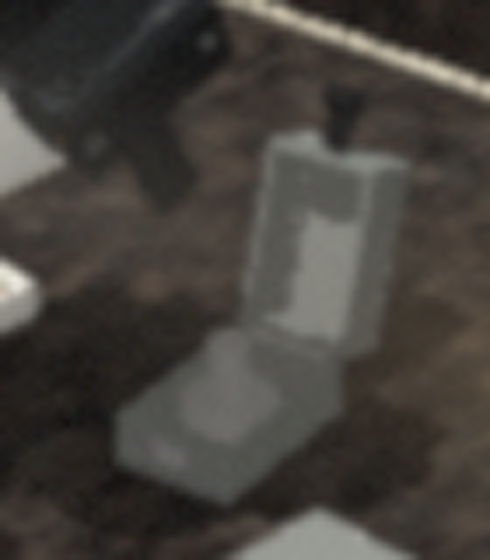

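```bash
python3 -c "
from h import *
c=cam('scene');print(cast(c,312.6,189.3,.052).round(4))
c=cam('wrist');print(cast(c,316.6,190.4,.052).round(4))
G=np.array([.5895,.0945,.046]);o=robot.get_obs();y=R.from_quat(o['tool_rot']).apply([0,1,0])
lean(G+.019*y)"
```

```text
[0.5809 0.0864 0.052 ]
[0.5845 0.096  0.052 ]
t 22.5 pos [0.5396 0.1089 0.1569] x [0.206 0.978 0.004] y [ 0.44  -0.089 -0.893] leveling turn 3.1331 xlev [-0.199 -0.98  -0.   ] F [-0.33  0.52  0.05] w 0.0783 q [ 0.06  0.44  2.01 -0.47  0.26 -0.87]
shift [ -4.2 141.4   3.6]
```

```bash
python3 -c "
from h import *
c=cam('scene');w=cam('wrist')
for p in [(.5895,.0945,.052),(.585,.094,.052),(.583,.091,.052),(.5895,.0945,.022)]: print(p,np.round(proj(c,np.array(p)),1),np.round(proj(w,np.array(p)),1))
im=c['pixels'][165:215,285:345,::-1].astype(float); im=np.clip((im-40)*1.8,0,255).astype(np.uint8)
cv2.imwrite('pics/s12.png',cv2.resize(im,None,fx=12,fy=12,interpolation=cv2.INTER_CUBIC))"
```

```text
(0.5895, 0.0945, 0.052) [312.6 187.3] [316.5 195.7]
(0.585, 0.094, 0.052) [311.7 187.9] [314.8 192.1]
(0.583, 0.091, 0.052) [312.  188.5] [311.  190.9]
(0.5895, 0.0945, 0.022) [312.8 195.4] [316.8 175.6]
```

View pics/s12.png

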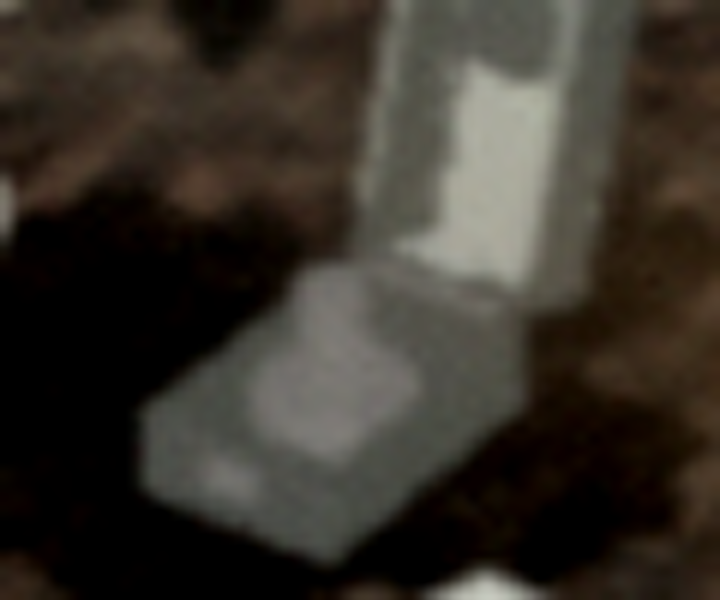

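Both views agree on the stem top near (0.586, 0.0945, 0.052). Descending along the tool axis in slow steps, keeping the tips above the box walls.

```bash
python3 -c "
from h import *
G=np.array([.586,.0945,.049]);o=robot.get_obs();y=R.from_quat(o['tool_rot']).apply([0,1,0])
lean(G+.019*y)"; python3 -m creep '[[[-2,25,3],0,0.6],[[-2,25,2],0,0.5],[[0,25,0],0,0.5],[[0,20,0],0,0.5],[[0,0,0],0,0.5]]' 20;python3 -c "
from h import *
G=np.array([.586,.0945,.049]);o=robot.get_obs();y=R.from_quat(o['tool_rot']).apply([0,1,0])
lean(G+.019*y)"
```

```text
t 22.6 pos [0.5394 0.1088 0.1564] x [0.206 0.978 0.004] y [ 0.439 -0.089 -0.894] leveling turn 3.1336 xlev [-0.199 -0.98   0.   ] F [-0.09 -0.3  -0.46] w 0.0784 q [ 0.06  0.45  2.01 -0.47  0.26 -0.87]
shift [ -4.8 136.7   4.7]
time: 23.1
position: [0.5758, 0.0968, 0.0664]
tool_rot: [0.66, 0.536, -0.331, -0.409]
ft_force: [-0.5, -0.4, 0.0]
grip_width: 0.0479
t 23.1 pos [0.5758 0.0968 0.0664] x [0.206 0.979 0.002] y [ 0.436 -0.09  -0.895] leveling turn 3.1374 xlev [-0.202 -0.979  0.   ] F [-0.55 -0.38  0.03] w 0.0479 q [ 0.03  0.66  1.99 -1.16  0.11 -0.2 ]
shift [-0.2 39.2 -1.6]
```

```bash
python3 -m creep '[[[0,12,-1],0,0.5],[[0,12,0],0,0.5],[[0,0,0],0,0.5]]' 20;python3 -c "
from h import *
G=np.array([.586,.0945,.049]);o=robot.get_obs();y=R.from_quat(o['tool_rot']).apply([0,1,0])
lean(G+.019*y)"
```

```text
time: 23.4
position: [0.5871, 0.0948, 0.0474]
tool_rot: [0.66, 0.536, -0.33, -0.409]
ft_force: [-0.4, -1.4, 0.6]
grip_width: 0.044
t 23.4 pos [0.5871 0.0948 0.0474] x [0.207 0.978 0.003] y [ 0.438 -0.09  -0.895] leveling turn 3.1342 xlev [-0.201 -0.98   0.   ] F [-0.39 -1.37  0.6 ] w 0.044 q [ 0.02  0.71  1.97 -1.42  0.1   0.06]
shift [-0.5 17.1  0.2]
```

```bash
python3 -m creep '[[[0,9,0],0,0.5],[[0,8,0],0,0.5],[[0,0,0],0,0.5]]' 20;python3 -c "
from h import *
G=np.array([.586,.0945,.049]);o=robot.get_obs();y=R.from_quat(o['tool_rot']).apply([0,1,0])
lean(G+.019*y);cam('wrist','w13')"
```

```text
time: 23.7
position: [0.5976, 0.094, 0.0347]
tool_rot: [0.659, 0.536, -0.332, -0.41]
ft_force: [0.8, -0.5, -0.0]
grip_width: 0.0437
t 23.7 pos [0.5976 0.094  0.0347] x [0.206 0.978 0.002] y [ 0.434 -0.09  -0.897] leveling turn 3.1371 xlev [-0.202 -0.979 -0.   ] F [ 0.76 -0.51 -0.03] w 0.0437 q [ 0.02  0.74  1.94 -1.43  0.1   0.07]
shift [-1.9  1.1  3.9]
```

View pics/w13.png

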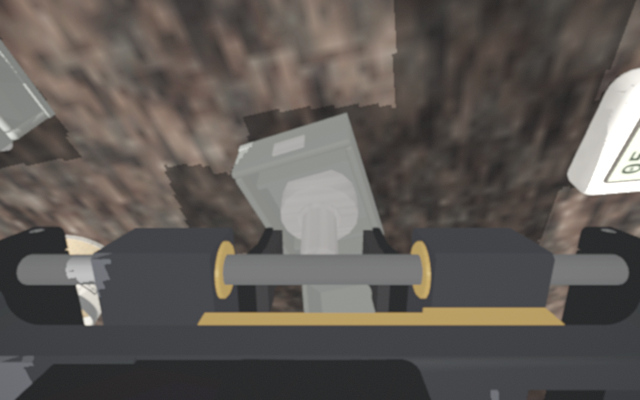

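```bash
python3 -m creep '[[[-1,2,4],0,0.5],[[0,0,0],0,0.4],[[0,0,0],0,0.1],[[0,0,0],0,0.1],[[0,0,0],0,0.1],[[0,0,0],0,0.1],[[0,0,0],0,0.1]]' 25;python3 -c "
from h import *
G=np.array([.586,.0945,.049]);o=robot.get_obs();y=R.from_quat(o['tool_rot']).apply([0,1,0])
lean(G+.019*y);cam('wrist','w14')"
```

```text
time: 24.45
position: [0.5953, 0.0934, 0.0329]
tool_rot: [0.659, 0.534, -0.333, -0.412]
ft_force: [-1.4, -3.6, 0.9]
grip_width: 0.0184
t 24.45 pos [0.5953 0.0934 0.0329] x [0.208 0.978 0.   ] y [ 0.429 -0.091 -0.898] leveling turn 3.1408 xlev [-0.207 -0.978  0.   ] F [-1.41 -3.62  0.94] w 0.0184 q [ 0.02  0.74  1.95 -1.43  0.1   0.07]
shift [-0.9  0.4  1.3]
```

View pics/w14.png

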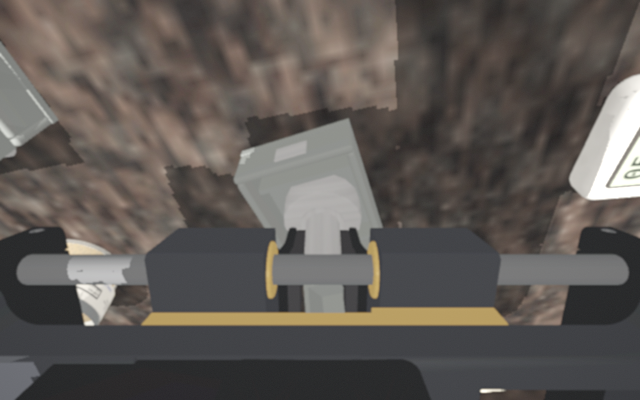

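The stem is held, with the width at 18.4 mm. Lifting straight up.

```bash
python3 -m creep '[[[0,0,0],0,0.1],[[0,-9,-4.5],0,0.1],[[0,-18,-9],0,0.1],[[0,-27,-13],0,0.1],[[0,-27,-13],0,0.1],[[0,-27,-13],0,0.1],[[0,-15,-7.5],0,0.1],[[0,0,0],0,0.1]]' 30;python3 -c "
from h import *
lean([.45,-.26,.16]);cam('wrist','w15');cam('scene','s15')"
```

```text
time: 25.3
position: [0.5976, 0.0925, 0.1499]
tool_rot: [0.662, 0.534, -0.331, -0.408]
ft_force: [0.3, 0.3, -2.1]
grip_width: 0.0184
t 25.3 pos [0.5976 0.0925 0.1499] x [ 0.211  0.978 -0.003] y [ 0.437 -0.097 -0.894] leveling turn -3.1342 xlev [-0.217 -0.976 -0.   ] F [ 0.35  0.32 -2.15] w 0.0184 q [ 0.02  0.51  1.89 -0.36  0.31 -1.02]
shift [-375.7  -39.2   58.6]
```

View pics/w15.png

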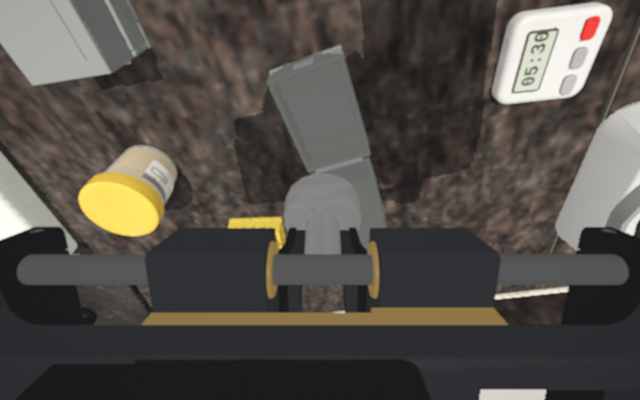

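View pics/s15.png

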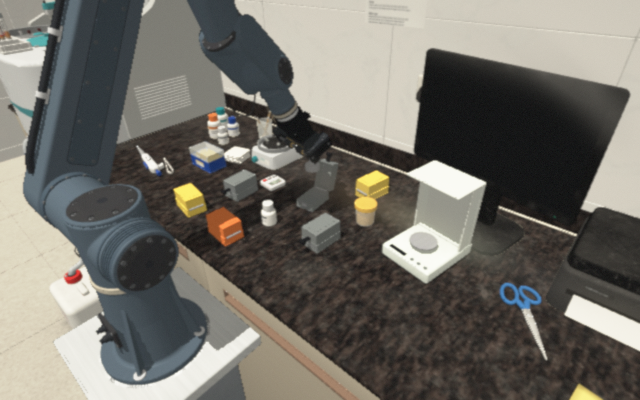

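The weight hangs upright in the fingers, and the open box stands empty behind it. Now carrying it to in front of the balance.

```bash
python3 -m creep '[[[-30,-5,8],0,0.1],[[-45,-5,8],0,0.1],[[-45,-5,7],0,0.1],[[-45,-5,7],0,0.1],[[-45,-5,7],0,0.1],[[-45,-5,7],0,0.1],[[-45,-5,7],0,0.1],[[-45,-5,7],0,0.1]]' 30;python3 -m creep '[[[-25,0,0],0,0.1],[[0,0,0],0,0.1],[[0,0,0],0,0.1]]'; python3 -c "
from h import *
lean([.45,-.26,.16]);cam('wrist','w16');cam('scene','s16')"
```

```text
time: 26.2
position: [0.4866, -0.1533, 0.153]
tool_rot: [0.657, 0.532, -0.337, -0.415]
ft_force: [-0.2, -0.6, -3.3]
grip_width: 0.0184
time: 26.5
position: [0.4818, -0.178, 0.1534]
tool_rot: [0.658, 0.531, -0.336, -0.415]
ft_force: [0.7, 0.7, -2.9]
grip_width: 0.0184
t 26.5 pos [ 0.4818 -0.178   0.1534] x [ 0.211  0.977 -0.001] y [ 0.42  -0.092 -0.903] leveling turn -3.1389 xlev [-0.213 -0.977  0.   ] F [ 0.7   0.66 -2.92] w 0.0184 q [-0.69  0.41  2.11  0.74  0.3  -2.73]
shift [-86.9 -11.8   9.7]
```

View pics/w16.png

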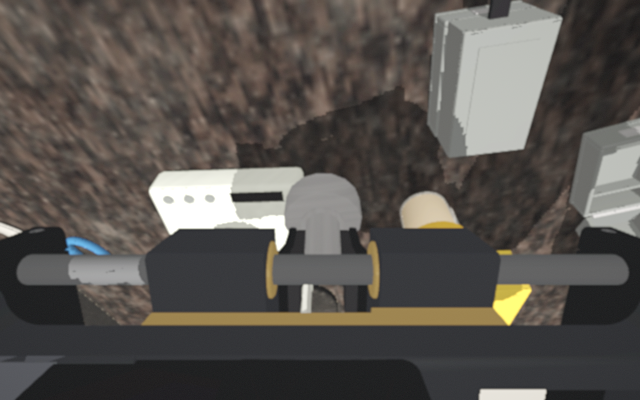

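View pics/s16.png

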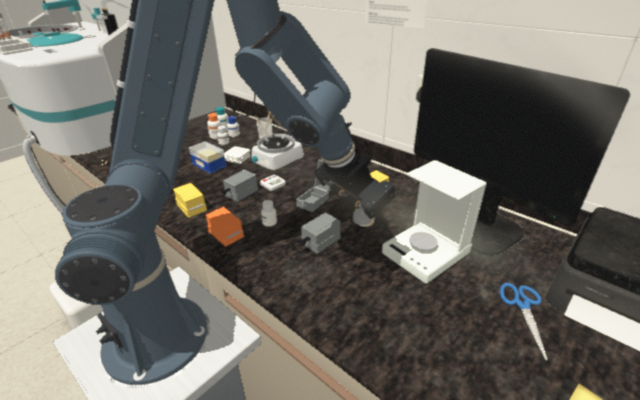

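Joint 6 is near its limit (−2.73 against −2.85), so I check with a full kinematic model whether the pan pose is reachable.

```bash
cat > full.py <<'E'
import numpy as np
from scipy.spatial.transform import Rotation as R
from scipy.optimize import least_squares
from kin import P
r0,z0,A,C,Dd,L=P
lo=np.array([-3.08,-.75,.22,-1.43,0,-2.85]);hi=np.array([3.08,2.2,2.44,4.57,2.65,2.85])
def fk6(q,L=L,z0=z0,off=.111,k=0):
    s=q[1]+q[2]
    w=np.array([r0+A*np.sin(q[1])+C*np.sin(s)+Dd*np.cos(s),off,z0+A*np.cos(q[1])+C*np.cos(s)-Dd*np.sin(s)])
    R1=R.from_euler('z',q[0]); Rt=R1*R.from_euler('y',s)*R.from_euler('z',q[3])*R.from_euler('y',q[4])*R.from_euler('z',q[5])
    return R1.apply(w)+Rt.apply([0,0,L]),Rt
E
python3 - <<'E'
from full import *
from rig import robot
o=robot.get_obs();q=o["q"];T=R.from_quat(o["tool_rot"])
p,Rt=fk6(q);print(p,o["position"],T.apply([0,1,0]),Rt.apply([0,0,1]))
print((Rt.inv()*T).as_matrix().round(3))
p,Rt=fk6(np.array([1.13551177e+00,5.28485595e-01,1.43387820e+00,0,1.18140590e+00,-1.78480968e-01]));T0=R.from_quat([0.56026602,0.43117998,-0.43254155,-0.5595477]);print(p,(Rt.inv()*T0).as_matrix().round(3))
E
```

```text
[ 0.48717115 -0.17730341  0.15503019] [ 0.48211126 -0.17654398  0.15375203] [ 0.42037313 -0.09066824 -0.90280989] [ 0.42037313 -0.09066824 -0.90280989]
[[-1. -0.  0.]
 [ 0. -0.  1.]
 [-0.  1.  0.]]
[0.15805862 0.60312711 0.2215942 ] [[-1.  0.  0.]
 [ 0. -0.  1.]
 [ 0.  1.  0.]]
```

```bash
cat >> full.py <<'E'
M=np.array([[-1,0,0],[0,0,1],[0,1,0.]])
def ik6(p,Rtool,q0,lo=lo,hi=hi,wr=.5):
    Rt=Rtool*R.from_matrix(M).inv()
    def f(q):
        a,b=fk6(q,L=L-.012,z0=z0-.012); return np.r_[a-p,wr*(Rt.inv()*b).as_rotvec()]
    s=least_squares(f,np.clip(q0,lo+1e-3,hi-1e-3),bounds=(lo,hi)); return s.x,s.fun
E
python3 - <<'E'
from full import *
from rig import robot
o=robot.get_obs();q=o["q"];T=R.from_quat(o["tool_rot"])
l2=lo.copy();l2[5]=-4
for p in [(.482,-.178,.153),(.46,-.27,.13),(.46,-.27,.2),(.5735,-.2917,.13),(.5735,-.2917,.087)]:
    x,r=ik6(np.array(p),T,q,lo=l2); y,r2=ik6(np.array(p),T,q)
    print(p,x.round(2),np.abs(r).max().round(4),"| lim",y.round(2),(r2*1000).round(1))
E
```

```text
(0.482, -0.178, 0.153) [-0.7   0.41  2.11  0.75  0.3  -2.74] 0.0 | lim [-0.7   0.41  2.11  0.75  0.3  -2.74] [ 0.  0.  0. -0.  0.  0.]
(0.46, -0.27, 0.13) [-0.91  0.48  2.07  0.88  0.36 -3.07] 0.0 | lim [-0.87  0.47  2.03  0.7   0.39 -2.85] [  7.2   0.6   8.2 -13.5   3.6   3.2]
(0.46, -0.27, 0.2) [-0.91  0.33  2.    0.58  0.53 -2.73] 0.0 | lim [-0.91  0.33  2.    0.58  0.53 -2.73] [ 0.  0.  0. -0.  0.  0.]
(0.5735, -0.2917, 0.13) [-0.75  0.57  1.81  0.56  0.43 -2.59] 0.0 | lim [-0.75  0.57  1.81  0.56  0.43 -2.59] [ 0.  0.  0. -0.  0.  0.]
(0.5735, -0.2917, 0.087) [-0.75  0.65  1.83  0.7   0.35 -2.74] 0.0 | lim [-0.75  0.65  1.83  0.7   0.35 -2.74] [ 0. -0.  0. -0.  0.  0.]
```

Run:
```python
from full import *
from h import lean
from rig import robot
o=robot.get_obs();q=o["q"];T=R.from_quat(o["tool_rot"])
for p in [(.4818,-.25,.17),(.4935,-.2788,.17),(.4935,-.2788,.105),(.515,-.283,.105),(.53,-.285,.105),(.5725,-.2916,.105),(.5725,-.2916,.087)]:
    y,r2=ik6(np.array(p),T,q)
    print(p,y.round(2),(r2*1000).round(1))
lean([.50,-.28,.17])
```

```text
(0.4818, -0.25, 0.17) [-0.83  0.4   2.02  0.64  0.43 -2.74] [ 0.  0.  0. -0.  0.  0.]
(0.4935, -0.2788, 0.17) [-0.86  0.43  1.96  0.61  0.47 -2.73] [ 0.  0.  0. -0.  0.  0.]
(0.4935, -0.2788, 0.105) [-0.83  0.55  1.97  0.74  0.35 -2.85] [  6.5   0.1   7.  -12.2   3.    2.7]
(0.515, -0.283, 0.105) [-0.82  0.57  1.94  0.75  0.35 -2.85] [ 3.   0.   3.2 -5.6  1.3  1.2]
(0.53, -0.285, 0.105) [-0.8   0.59  1.92  0.76  0.35 -2.85] [ 0.5 -0.   0.5 -0.9  0.2  0.2]
(0.5725, -0.2916, 0.105) [-0.75  0.62  1.83  0.64  0.38 -2.67] [ 0. -0.  0. -0.  0.  0.]
(0.5725, -0.2916, 0.087) [-0.75  0.65  1.83  0.71  0.35 -2.75] [ 0. -0.  0. -0.  0.  0.]
t 26.6 pos [ 0.4821 -0.1765  0.1538] x [ 0.208  0.978 -0.001] y [ 0.42  -0.091 -0.903] leveling turn -3.1388 xlev [-0.211 -0.978  0.   ] F [ 0.31 -0.59 -3.16] w 0.0184 q [-0.69  0.41  2.11  0.74  0.3  -2.73]
shift [-97.5   2.2 -42.2]
```

```bash
python3 -m creep '[[[-32,0,-14],0,0.1],[[-33,1,-14],0,0.1],[[-32,1,-14],0,0.1],[[0,0,0],0,0.1],[[0,0,0],0,0.1]]' 30; python3 -c "
from h import *
lean([.535,-.286,.12])"
```

```text
time: 27.1
position: [0.5006, -0.2798, 0.171]
tool_rot: [0.658, 0.532, -0.336, -0.414]
ft_force: [-0.8, -0.1, -2.4]
grip_width: 0.0183
t 27.1 pos [ 0.5006 -0.2798  0.171 ] x [ 0.208  0.978 -0.001] y [ 0.422 -0.091 -0.902] leveling turn -3.1381 xlev [-0.211 -0.977  0.   ] F [-0.83 -0.08 -2.37] w 0.0183 q [-0.85  0.43  1.94  0.6   0.47 -2.71]
shift [ 1.2 61.1 -9.5]
```

```bash
python3 -m creep '[[[0,15,-2],0,0.1],[[1,16,-3],0,0.1],[[0,15,-2],0,0.1],[[0,15,-2],0,0.1],[[0,0,0],0,0.1],[[0,0,0],0,0.1]]' 30; python3 -c "
from h import *
lean([.5725,-.2916,.101]);cam('wrist','w17');s=cam('scene')
cv2.imwrite('pics/s17.png',cv2.resize(s['pixels'][140:290,350:510,::-1],None,fx=4.5,fy=4.5,interpolation=cv2.INTER_CUBIC))"
```

```text
time: 27.7
position: [0.5339, -0.2849, 0.1197]
tool_rot: [0.657, 0.532, -0.336, -0.414]
ft_force: [-0.2, 0.5, -3.7]
grip_width: 0.0179
t 27.7 pos [ 0.5339 -0.2849  0.1197] x [ 0.207  0.978 -0.001] y [ 0.421 -0.09  -0.903] leveling turn -3.1398 xlev [-0.209 -0.978 -0.   ] F [-0.19  0.46 -3.69] w 0.0179 q [-0.8   0.56  1.91  0.7   0.38 -2.78]
shift [  1.4  33.8 -27.3]
```

View pics/w17.png

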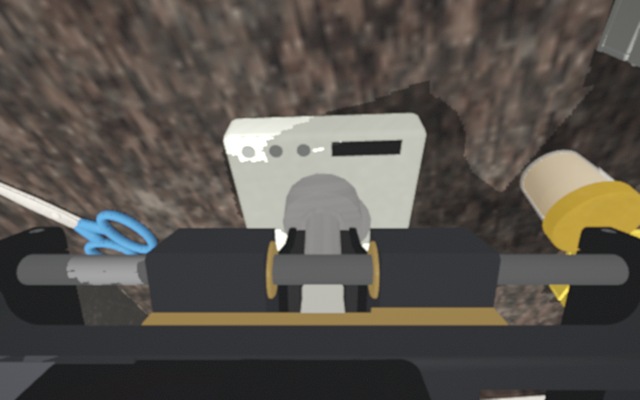

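View pics/s17.png

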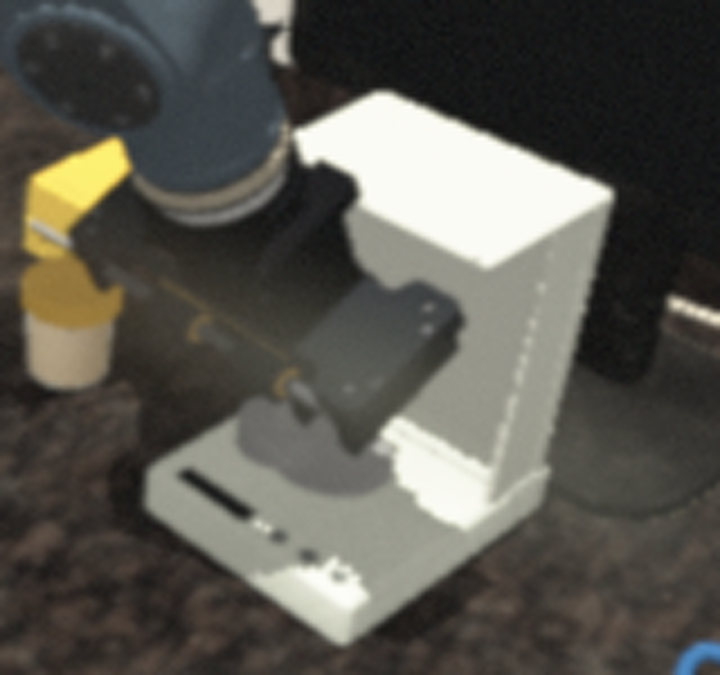

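The wrist view shows the foot (320,205) over the balance, the base centred. The hand's body is still in front of the hood. I advance in small steps and watch the force.

```bash
python3 -m creep '[[[0,9,-7],0,0.1],[[1,9,-7],0,0.1],[[0,0,0],0,0.1]]' 30; python3 -m creep '[[[0,8,-6.5],0,0.1],[[0,0,0],0,0.1]]'; python3 -c "
from h import *
lean([.5725,-.2916,.101]);cam('wrist','w18');s=cam('scene')
cv2.imwrite('pics/s18.png',cv2.resize(s['pixels'][140:290,350:510,::-1],None,fx=4.5,fy=4.5,interpolation=cv2.INTER_CUBIC))
t=cam('top');cv2.imwrite('pics/t18.png',cv2.resize(t['pixels'][90:250,300:520,::-1],None,fx=3.5,fy=3.5,interpolation=cv2.INTER_CUBIC))"
```

```text
time: 28.1
position: [0.5562, -0.2914, 0.1102]
tool_rot: [0.659, 0.532, -0.336, -0.413]
ft_force: [0.3, 0.5, -2.8]
grip_width: 0.0185
time: 28.3
position: [0.5648, -0.2931, 0.1056]
tool_rot: [0.659, 0.532, -0.336, -0.413]
ft_force: [0.4, -0.5, -2.1]
grip_width: 0.0185
t 28.3 pos [ 0.5648 -0.2931  0.1056] x [ 0.209  0.978 -0.003] y [ 0.423 -0.093 -0.901] leveling turn -3.1343 xlev [-0.216 -0.976  0.   ] F [ 0.45 -0.45 -2.05] w 0.0185 q [-0.77  0.61  1.84  0.67  0.37 -2.72]
shift [ 3.1  7.2 -4.6]
```

View pics/s18.png

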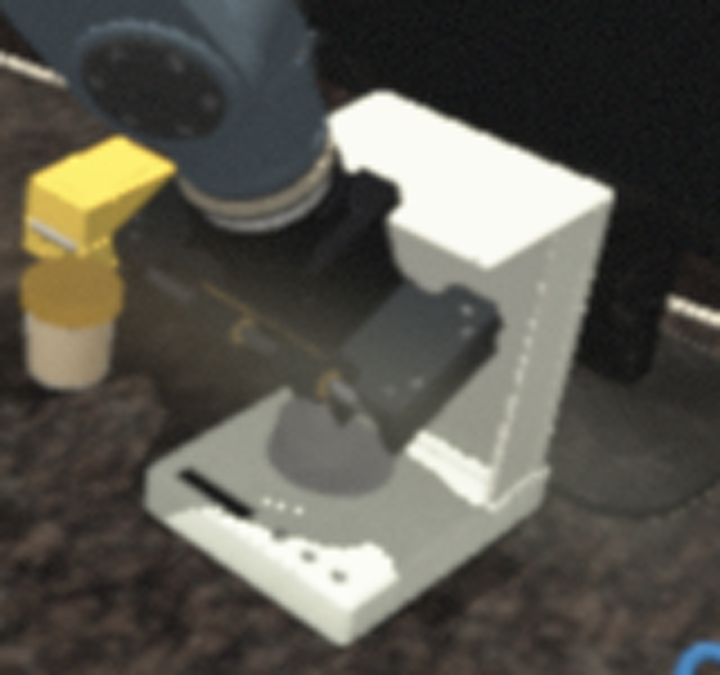

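View pics/t18.png

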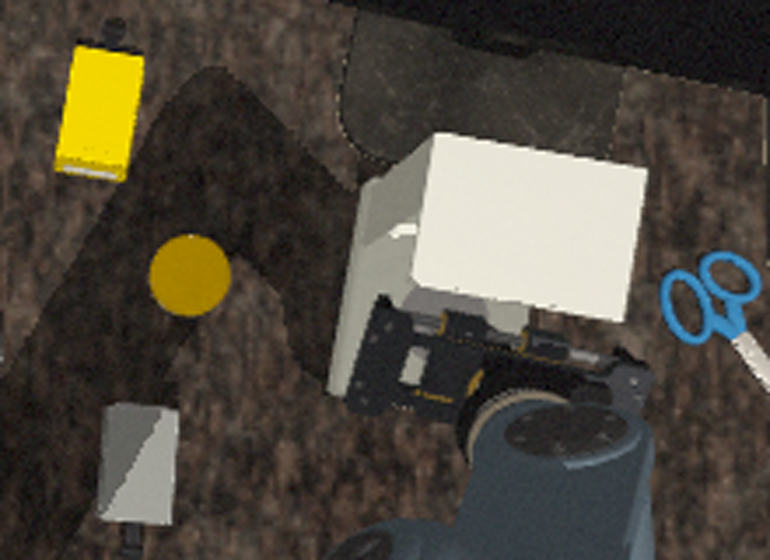

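The top view shows a gap of about 15 mm between the hood's front edge and the hand body, so the last 8 mm forward is safe. Then I lower gently.

```bash
python3 -m creep '[[[1,6,-4],0,0.1],[[0,0,0],0,0.1],[[0,3.6,1.7],0,0.1],[[0,3.6,1.7],0,0.1],[[0,1.8,0.9],0,0.1],[[0,0,0],0,0.1],[[0,0,0],0,0.1]]' 30; python3 -c "
from h import *
lean([.5725,-.2916,.087])
s=cam('scene')
cv2.imwrite('pics/s19.png',cv2.resize(s['pixels'][190:280,370:480,::-1],None,fx=7,fy=6.5,interpolation=cv2.INTER_CUBIC))"
```

```text
time: 29.15
position: [0.5699, -0.293, 0.0921]
tool_rot: [0.659, 0.532, -0.336, -0.414]
ft_force: [-0.6, -0.2, -1.5]
grip_width: 0.0181
t 29.15 pos [ 0.5699 -0.293   0.0921] x [ 0.21   0.978 -0.003] y [ 0.423 -0.093 -0.902] leveling turn -3.1358 xlev [-0.215 -0.977  0.   ] F [-0.58 -0.25 -1.54] w 0.0181 q [-0.76  0.64  1.84  0.7   0.35 -2.74]
shift [1.9 5.6 0.2]
```

View pics/s19.png

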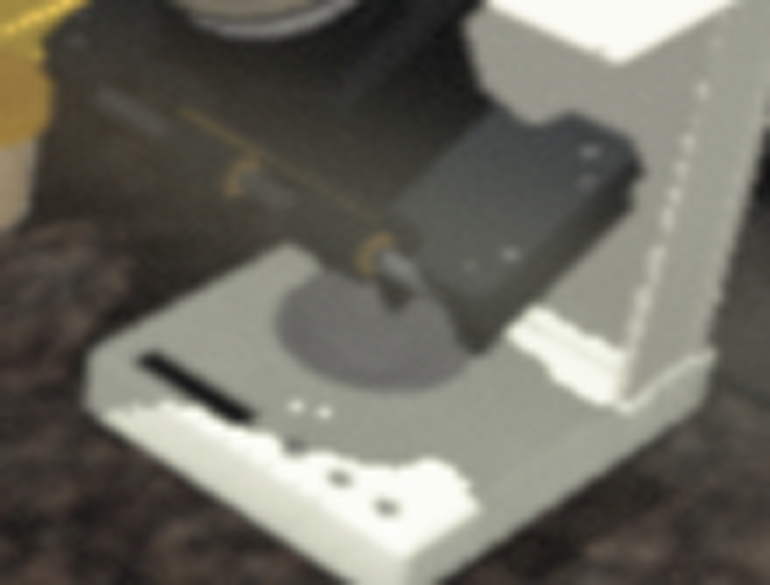

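```bash
for i in 1 2 3; do python3 -m creep '[[[0,0,0],0,0.1]]'|grep -E 'ft|pos'; done; echo; python3 -m creep '[[[0,2.3,1.1],0,0.1],[[0,0,0],0,0.1]]'|grep -E 'ft|pos'; for i in 1 2; do python3 -m creep '[[[0,0,0],0,0.1]]'|grep -E 'ft|pos'; done; echo; python3 -m creep '[[[0,2.3,1.1],0,0.1],[[0,0,0],0,0.1]]'|grep -E 'ft|pos'; for i in 1 2; do python3 -m creep '[[[0,0,0],0,0.1]]'|grep -E 'ft|pos'; done
```

```text
position: [0.5701, -0.2931, 0.0924]
ft_force: [-0.1, 1.0, -3.6]
position: [0.5701, -0.293, 0.0924]
ft_force: [-0.2, 0.1, -3.2]
position: [0.5701, -0.293, 0.0924]
ft_force: [0.1, -0.1, -3.4]

position: [0.5699, -0.2928, 0.0894]
ft_force: [-0.4, -0.4, -2.5]
position: [0.5699, -0.2929, 0.0895]
ft_force: [0.9, -0.3, -2.8]
position: [0.57, -0.293, 0.0897]
ft_force: [-0.4, 0.8, -3.1]

position: [0.5699, -0.2929, 0.0869]
ft_force: [-0.6, 0.0, -2.7]
position: [0.57, -0.2929, 0.087]
ft_force: [0.5, 0.5, -3.2]
position: [0.57, -0.293, 0.0871]
ft_force: [0.3, -0.5, -2.4]
```

Not yet loaded. Lowering further, 2 mm at a time.

```bash
for k in 1; do python3 -m creep '[[[0,1.8,0.9],0,0.1],[[0,0,0],0,0.1]]'|grep -E 'ft|pos'; for i in 1 2; do python3 -m creep '[[[0,0,0],0,0.1]]'|grep -E 'ft|pos'; done; done; echo; python3 -m creep '[[[0,1.8,0.9],0,0.1],[[0,0,0],0,0.1]]'|grep -E 'ft|pos'; for i in 1 2; do python3 -m creep '[[[0,0,0],0,0.1]]'|grep -E 'ft|pos'; done
```

```text
position: [0.5701, -0.2931, 0.0851]
ft_force: [1.1, 0.1, -2.1]
position: [0.5701, -0.2931, 0.0853]
ft_force: [0.1, 0.2, -2.0]
position: [0.5701, -0.2931, 0.0853]
ft_force: [-1.0, -0.3, -3.0]

position: [0.5701, -0.2931, 0.0831]
ft_force: [0.9, -0.0, -1.4]
position: [0.5701, -0.2931, 0.0832]
ft_force: [0.5, 0.6, -1.3]
position: [0.57, -0.2931, 0.0832]
ft_force: [0.7, 0.6, -0.7]
```

```bash
python3 -m creep '[[[0,1.4,0.7],0,0.1],[[0,0,0],0,0.1]]'|grep -E 'ft|pos'; for i in 1 2 3; do python3 -m creep '[[[0,0,0],0,0.1]]'|grep -E 'ft|pos'; done; python3 -c "
from h import *
s=cam('scene')
cv2.imwrite('pics/s20.png',cv2.resize(s['pixels'][190:280,370:480,::-1],None,fx=7,fy=6.5,interpolation=cv2.INTER_CUBIC))"
```

```text
position: [0.57, -0.2931, 0.0816]
ft_force: [0.4, 0.1, -0.4]
position: [0.5701, -0.2931, 0.0817]
ft_force: [-0.4, -0.2, -0.8]
position: [0.57, -0.2931, 0.0817]
ft_force: [1.0, 0.6, 0.2]
position: [0.57, -0.2931, 0.0817]
ft_force: [0.2, -1.1, -0.8]
```

View pics/s20.png

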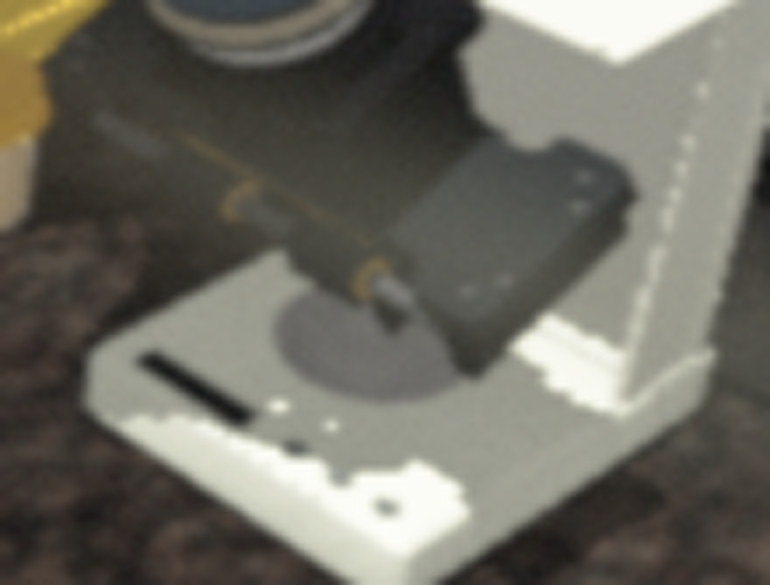

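The load is nearly all on the pan, with about 0.5 N left in the hand. Releasing, then backing out along the tool axis.

```bash
python3 -m creep '[[[0,0,0],0,0.25],[[0,0,0],0,0.3],[[0,0,0],0,0.4],[[0,0,0],0,0.5],[[0,0,0],0,0.5],[[0,0,0],0,0.5]]' 10; python3 -c "
from h import *
lean();cam('wrist','w21')"
```

```text
time: 32.25
position: [0.5699, -0.293, 0.0816]
tool_rot: [0.659, 0.532, -0.336, -0.413]
ft_force: [0.2, -0.6, -0.3]
grip_width: 0.0424
t 32.25 pos [ 0.5699 -0.293   0.0816] x [ 0.21   0.978 -0.003] y [ 0.423 -0.093 -0.901] leveling turn -3.1354 xlev [-0.215 -0.977 -0.   ] F [ 0.16 -0.65 -0.31] w 0.0424 q [-0.76  0.66  1.84  0.75  0.33 -2.79]
```

View pics/w21.png

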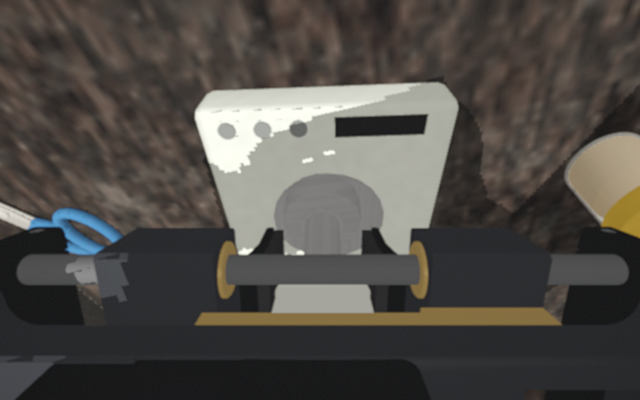

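The weight stands free, with its stem centred between the open fingers. Withdrawing horizontally to the front.

```bash
python3 -m creep '[[[0,-6,8],0,0.5],[[0,-15,20],0,0.5],[[0,-22,25],0,0.5],[[0,-30,25],0,0.5],[[0,-35,20],0,0.5],[[0,-35,20],0,0.5],[[0,0,0],0,0.5]]' 10; python3 -c "
from h import *
lean();s=cam('scene','s22')
cv2.imwrite('pics/s22c.png',cv2.resize(s['pixels'][150:280,360:490,::-1],None,fx=4.5,fy=4.5,interpolation=cv2.INTER_CUBIC));t=cam('top','t22')"
```

```text
time: 33.0
position: [0.4169, -0.2553, 0.1774]
tool_rot: [0.656, 0.522, -0.343, -0.424]
ft_force: [0.1, -0.3, 0.3]
grip_width: 0.0435
t 33.0 pos [ 0.4169 -0.2553  0.1774] x [ 0.22   0.975 -0.008] y [ 0.394 -0.096 -0.914] leveling turn -3.1231 xlev [-0.236 -0.972  0.   ] F [ 0.1  -0.3   0.33] w 0.0435 q [-0.95  0.33  2.11  0.65  0.46 -2.85]
```

View pics/s22.png

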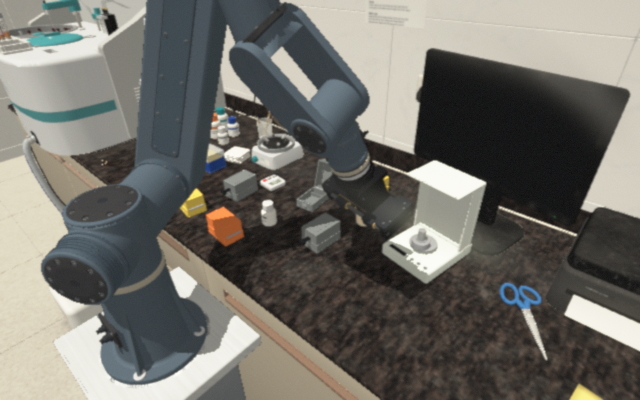

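View pics/s22c.png

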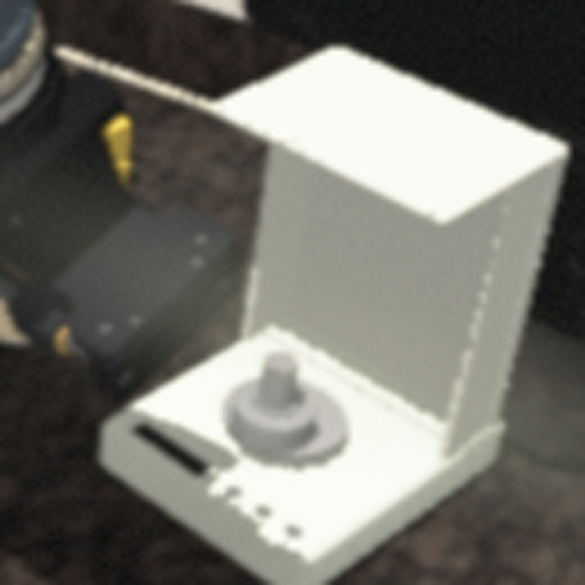

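View pics/t22.png

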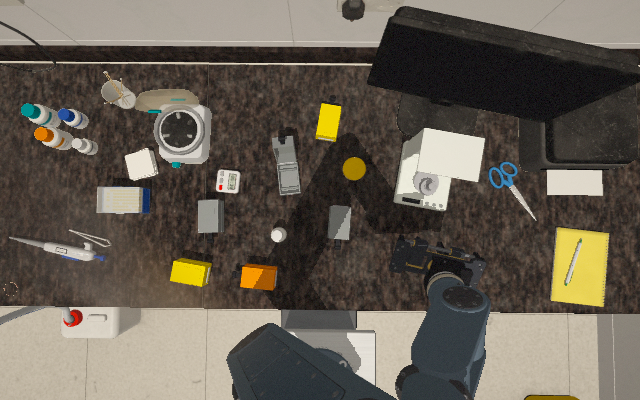

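```bash
python3 -c "
from h import *
s=cam('scene');t=cam('top')
for z in (.1003,.106): print(z,np.round(proj(s,np.array([.562,-.2913,z])),1),np.round(proj(t,np.array([.562,-.2913,z])),1))
lean()
robot.hand_in()"
```

```text
0.1003 [422.1 229.5] [431.7 186. ]
0.106 [422.4 227.6] [432.4 185.8]
t 33.2 pos [ 0.4198 -0.2573  0.1754] x [ 0.219  0.976 -0.007] y [ 0.394 -0.095 -0.914] leveling turn -3.1236 xlev [-0.235 -0.972 -0.   ] F [-0.23  0.56 -0.45] w 0.0434 q [-0.95  0.34  2.11  0.65  0.46 -2.85]
the job is handed in; nothing more can be done
```

The steel weight is standing upright on the balance pan. The job was handed in at about 33 s of the 70 s allowed; `hand_in` gives no verdict.

- **Finding the weight:** I lifted two of the three closed cases. The left one read −2.2 N (a dummy) and the middle one about −4.3 N (the steel weight). I did not lift the third case, because the middle one was clearly the heavy one.
- **Opening and lifting out:** I swung the middle case's lid open by its tab, then gripped the weight by its stem with a leaned hand.
- **Leaning the hand:** The rows can't tilt the hand directly. I got the 26° lean by pushing against the arm's joint limits high up in free air. That is a little less than the 30 to 45° advised, but the hand cleared the hood.
- **Placing:** I lowered the weight in steps of 1.5 to 2.5 mm until about 0.5 N was left in the hand, then let go. It stands about 15 mm ahead of the pan's centre, so its foot may overhang the front edge slightly.

**Last checks:**
- The stem top was at pixel (422.2, 229.6). A pan sunk 5.7 mm predicts (422.1, 229.5) and an unsunk pan (422.4, 227.6), so the pan is in its expected range and clear of its stop.
- The other two cases look shut and upright, and the emptied case is open and upright. The cup, bottle and timer are at their starting pixels, and the hand is clear.
- **Disagreements:** The force readings were noisy by up to about 1 N, so I judged by averages. The two camera views of the stem in the case differed by about 8 mm at first, until I re-read the pixels.
- **Joint 6:** It ended at its lower limit of −2.85 rad during the withdrawal. I saw no overrun.

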